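# Clamp the drawer front with the wing nut

### The job

Push the blue clamp bar round by its wooden post, with a fingertip, until it lies over the white drawer front and meets its stop pin. Then turn the brass wing nut clockwise (seen from above) by pushing its wings round with the fingertips, stroke after stroke, until it is screwed fully down on the bar. Push only: never pinch the post or the nut or pick anything up, leave the drawer front and everything else where it lies, and finish clear of it all.

Things in the scene. Friction and masses are not known exactly. Their poses are not given: they have to be found in the camera images.
- jig: Fixed plywood jig, 240 (x) x 310 (y) x 18 mm, board from y = -240 to +70 mm. Origin: on the axis of its vertical threaded rod, at table height; z up, x roughly towards the robot. An upright wooden board (100 mm along x, top 105 mm above the table) has its face at y = +38 mm: too close to the nut for a finger, so work from the other sides. Stop pin, 10 mm thick: x = -19.5, y = -40 mm, top at 52 mm.
- clamp_bar (a joint): Angle of the blue clamp bar about the rod (rad): 0 = home at the stop pin, along the jig's -y, over the drawer front's edge; grows as it swings anticlockwise (from above) towards the jig's +x; starts 0.7 to 1.3. Stiff pivot (0.08 N m), stays where left. Bar 28 mm wide, reaching 112 mm from the rod, underside 38 and top 54 mm above the table.
- bar_post (a point): Centre of the free part of the upright wooden post near the end of the clamp bar: 85 mm from the rod axis, 16 mm thick, 36 mm tall, from 54 to 90 mm above the table; this point is 72 mm above the table. The post is to be pushed, not pinched.
- wing_nut (a joint): Turn of the brass wing nut (rad), growing clockwise seen from above as it is screwed down: 6.80 = fully down on the bar, where it stops hard. Starts 0.2 to 3.2. It sinks 8 mm a turn, turns with a slight drag (about 0.035 N m) and stays where it is left.
- nut_centre (a point): Point on the nut's axis at mid-height of its wings. Hub 22 mm across, 16 mm tall; two opposite upright wings: round lobes 6 mm thick, 28 mm across, reaching 34 mm from the axis and 14 mm below to 14 mm above this point. When fully down this point is 77.5 mm above the table.
- wing_tip (a point): Outermost point of one wing, 34 mm from the nut's axis, at the middle height of the wing; the other wing is opposite.
- drawer_front: Loose white drawer front lying flat on the jig, 130 (x) x 150 (y) x 18 mm with a round brass knob in its middle, 30 mm across and rising 26 mm above its face (62 mm above the table). Origin: centre of its underside. Must stay put.
- spare_knob: Loose dark steel drawer knob, 30 mm across, 26 mm tall, standing on the jig's -x side by the rod. Origin: centre of its foot. Must stay put.
- glue: White glue bottle, 52 mm across, 150 mm tall, upright; origin under its centre. Bystander.
- screwdriver: Screwdriver lying on the table. Bystander.
- mug: Blue mug, 80 mm across, 90 mm tall; origin under its centre. Bystander.
- vase: White vase, 84 mm across, 120 mm tall; origin under its centre. Bystander.
- sanding_block: Cork sanding block 110 x 65 x 35 mm; origin under its centre. Bystander.
Mind the look-alikes: they are no part of the job. What is meant by the drawer_front is not orange, and is the larger of those in its own colour.

How it is judged:
By the outcome, as a careful person would: the job done as asked, in the order asked, and still so for the second after the job is handed in, with the robot touching nothing.
It also fails if it takes over 56 s, if anything falls off the work surface, if the arm or the gripper's body presses on something with over 40 N, if the wrist force passes 120 N, or if a joint passes its speed limit or range.

### The arm

A 7-joint arm with a two-finger parallel gripper is mounted at the origin on the work surface. World frame = base frame: x ahead of the robot, y to its left, z up, the work surface at z = 0. Lengths are in m, angles in rad, forces in N, time in s.
With the tool pointing down it reaches from about 0.35 to 0.9 m from the base axis. Payload 7.2 kg.
Tool frame: the origin (TCP) lies midway between the tips of the shut fingers; the grasp point (between the pads) lies behind it (manip.pinch_z is the z of the grasp point in the tool frame, in m); z points along the fingers, y is the direction in which the jaws open and shut (so a half turn about z gives the same grasp; the last joint's range is limited). The gripper opens to 85 mm and grips with 20 to 120 N. Pads are 22 mm wide; open, the fingers measure 114 mm over their backs; the gripper's body (76 mm by 85 mm) begins 54 mm behind the grasp point. The pads swing forward as they close: fully open they stand 13 mm farther back than shut.
Start: joints at [-1.335, 0.411, -0.013, 1.596, 0.006, 1.134, -0.082], TCP at [0.187, 0.596, 0.231] pointing down, gripper open.
Joint ranges: [-2.95, 2.95], [-0.29, 1.99], [-1.47, 1.44], [0.14, 2.54], [-1.03, 4.17], [0.13, 1.85], [-2.86, 2.86]. Speed limits (rad/s): [2.39, 2.39, 3.01, 3.01, 3.14, 3.14, 3.14].

### API

Orientations are given as a unit quaternion [w, x, y, z].
In Python, from workcell import manip gives the robot as it stands.
- The arm moves only by the tool send_rows, never from a script. Its argument "targets" is a list of rows, each a list of 5 numbers: the closure in counts, from 0 (fully open) to 255 (shut), then the shift along the tool's x, y, z in m, then the turn about the tool's z in rad. In form: [[hand, x, y, z, turn], ...]. A call has 1 to 5 rows; each row is the pose to reach, as a shift and turn from the pose measured when the call began, along the tool's axes at that moment; what a row does not reach only later rows make up. A row lasts 1/10 s, in which the tool goes at most 50 mm and 8.59 degrees, less where a joint would pass 70% of its speed; a pose out of reach is approached as far as the arm can. A call with a gripper value outside its range is refused whole. The fingers move at their own pace and stop on an object; "force" is the grip in N (left out, the last holds). Time passes only in rows, so rows that repeat a pose let the fingers close. It gives the time, the measured TCP pose, the force and the opening at its end, in the units of the state.
- manip.observe(): the state, without advancing time (a new reading comes with each control period).
- manip.get_image(name): name is "side" or "top"; returns a dict with "frame" (400x640x3 uint8, red, green, blue), "intrinsics" (3x3 intrinsics, pixels), "R" (3x3) and "t" (3): a world point X has camera coordinates R X + t. Camera axes: x right, y down, z forward; pixel columns grow to the right and rows downward; lengths in m; the calibration is good to about 2 mm. A picture is of the moment at which its call begins. There is no depth.
- manip.hand_in(): hands the job in, once; it reports no verdict.
The state is a dict: "clock": time; "qpos": joint angles; "dq": joint speeds; "joint_efforts": joint torques, N m; "tcp_pos": TCP position; "tool_rot": TCP orientation; "contact_force": force on the tool from outside, world axes, zero at the start; "ft_torque": the same for the moment, N m; "grip_width": finger opening in m.
Only numpy, scipy, OpenCV 4.12 (cv2) and the standard library are available. Lean on these libraries where they do the work, as an engineer would, in place of code of your own. Each camera call takes 0.05 s, during which the arm holds its last target.

## Working session

There is one attempt and no reset: what is moved stays moved. The work goes in short steps, Python scripts to look and compute and a tool call to move; the robot and the scene stay as the last step left them, time stands still between calls to the robot, and variables do not carry over. Pictures are saved under pics/ and viewed, and the job is handed in when it is done.

Besides the shell and the picture viewer there is one more tool, called after ">>>" by a JSON object that holds its "name" and its "arguments", one argument or row to a line. send_rows: Moves the arm, as the interface text tells. Its arguments: {"type":"object","properties":{"targets":{"type":"array","items":{"type":"array","items":{"type":"number"}}},"force":{"type":"number"}},"required":["targets"]}

```bash
mkdir -p pics; ls; python3 - <<'E'
from workcell import manip
import cv2,numpy as np
s=manip.observe()
for k,v in s.items(): print(k,np.round(v,3))
print(manip.pinch_z)
for n in("top","side"):
    im=manip.get_image(n); cv2.imwrite(f"pics/{n}0.png",cv2.cvtColor(im["frame"],cv2.COLOR_RGB2BGR))
    print(n,im["intrinsics"],im["R"],im["t"])
E
```

```text
pics
clock 0.0
qpos [-1.335  0.412 -0.013  1.597  0.006  1.134 -0.082]
dq [-0.001 -0.     0.001  0.001  0.001 -0.001 -0.   ]
joint_efforts [ 0.0000e+00 -6.0061e+01  6.8200e-01 -2.9942e+01  1.4000e-02  1.0000e-02
  0.0000e+00]
tcp_pos [0.187 0.596 0.23 ]
tool_rot [-0.     0.151  0.988 -0.001]
contact_force [0.249 0.227 0.32 ]
ft_torque [0.051 0.031 0.04 ]
grip_width 0.086
-0.0187
top [[456.62859841   0.         306.8119955 ]
 [  0.         456.62859841 200.64149377]
 [  0.           0.           1.        ]] [[ 5.46248625e-04 -9.99990434e-01 -4.33974035e-03]
 [-9.96583492e-01 -1.85959732e-04 -8.25912107e-02]
 [ 8.25896136e-02  4.37002893e-03 -9.96574061e-01]] [-0.0132752   0.42762296  1.55122588]
side [[370.87633554   0.         311.22955131]
 [  0.         370.87633554 202.30055965]
 [  0.           0.           1.        ]] [[ 0.73374353 -0.67940942  0.00482342]
 [-0.48519802 -0.52894372 -0.69627682]
 [ 0.47560836  0.5085483  -0.71775715]] [-0.35125106  0.2476747   0.84429445]
```

View pics/top0.png

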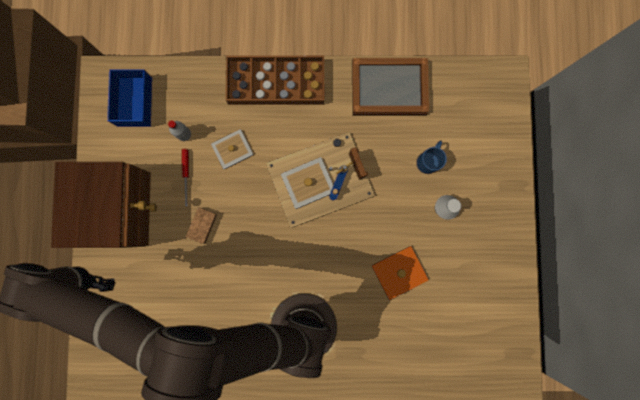

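View pics/side0.png

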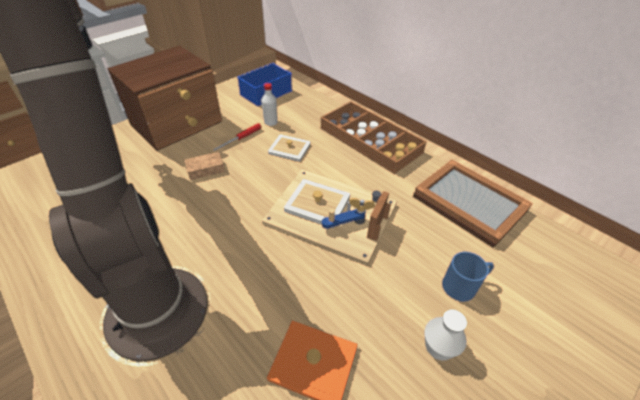

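```bash
python3 - <<'E'
import cv2
a=cv2.imread("pics/top0.png")[125:235,255:390]
cv2.imwrite("pics/topc.png",cv2.resize(a,None,fx=5.9,fy=5.4,interpolation=cv2.INTER_CUBIC) if 0 else cv2.resize(a,None,fx=5,fy=5,interpolation=cv2.INTER_CUBIC))
a=cv2.imread("pics/side0.png")[165:265,255:405]
cv2.imwrite("pics/sidec.png",cv2.resize(a,None,fx=5,fy=5,interpolation=cv2.INTER_CUBIC))
E
```

```text
(no output)
```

View pics/topc.png

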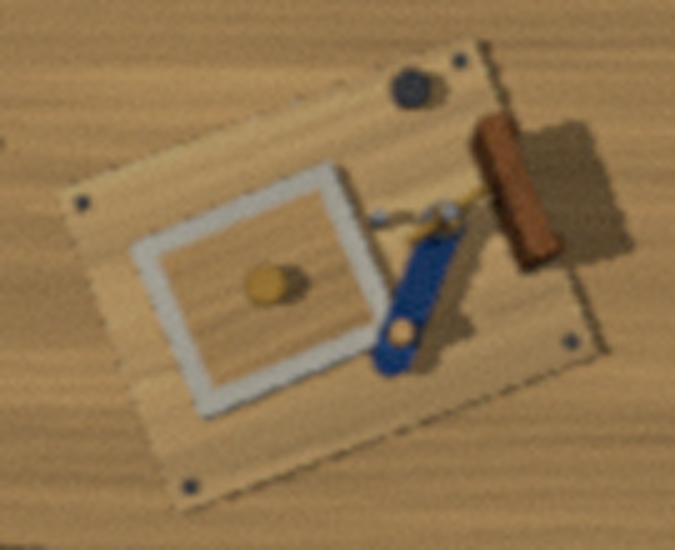

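View pics/sidec.png

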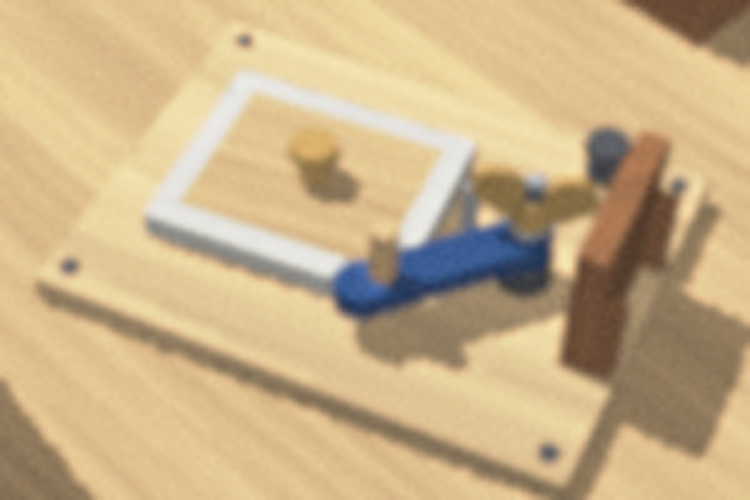

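```bash
cat > h.py <<'E'
import numpy as np
from scipy.optimize import least_squares
CAM=dict(top=(np.array([[456.6286,0,306.812],[0,456.6286,200.6415],[0,0,1]]),np.array([[5.46248625e-04,-9.99990434e-01,-4.33974035e-03],[-9.96583492e-01,-1.85959732e-04,-8.25912107e-02],[8.25896136e-02,4.37002893e-03,-9.96574061e-01]]),np.array([-0.0132752,0.42762296,1.55122588])),
side=(np.array([[370.87633554,0,311.22955131],[0,370.87633554,202.30055965],[0,0,1]]),np.array([[0.73374353,-0.67940942,0.00482342],[-0.48519802,-0.52894372,-0.69627682],[0.47560836,0.5085483,-0.71775715]]),np.array([-0.35125106,0.2476747,0.84429445])))
def proj(c,X):
    K,R,t=CAM[c]; p=K@(R@np.asarray(X,float)+t); return p[:2]/p[2]
def ray(c,px,z):
    K,R,t=CAM[c]; d=R.T@np.linalg.solve(K,[px[0],px[1],1]); o=-R.T@t
    return o+d*(z-o[2])/d[2]
def tri(pt,ps):
    return least_squares(lambda X:np.r_[proj('top',X)-pt,proj('side',X)-ps],[.5,-.1,.08])
def J2W(j,X):  # j=(x,y,yaw)
    c,s=np.cos(j[2]),np.sin(j[2]); return np.array([j[0]+c*X[0]-s*X[1],j[1]+s*X[0]+c*X[1],X[2]])
def W2J(j,X):
    c,s=np.cos(j[2]),np.sin(j[2]); d=np.array(X[:2])-np.array(j[:2]); return np.array([c*d[0]+s*d[1],-s*d[0]+c*d[1]])
def T(p): return np.array(p)/5+[255,125]
def S(p): return np.array(p)/5+[255,165]
E
python3 - <<'E'
from h import *
obs=[('top',T((62,190)),(-.12,-.24,.018)),('top',T((475,45)),(-.12,.07,.018)),('top',T((605,350)),(.12,.07,.018)),('top',T((185,510)),(.12,-.24,.018)),
('side',S((40,284)),(.12,-.24,.018)),('side',S((235,28)),(-.12,-.24,.018)),('side',S((567,490)),(.12,.07,.018)),('side',S((705,185)),(-.12,.07,.018))]
f=lambda j:np.concatenate([proj(c,J2W(j,X))-p for c,p,X in obs])
r=least_squares(f,[.45,-.1,np.pi+.3]); j=r.x
print(np.round(j,4)); print(np.round(r.fun.reshape(-1,2),2))
print('rodtop',tri(T((447,212)),S((535,182))).x)
p=tri(T((402,330)),S((385,237)));print('post',p.x,p.fun,W2J(j,p.x))
w=W2J(j,ray('top',T((402,330)),.09));print(w,np.hypot(*w),'angle',np.arctan2(w[0],-w[1]))
for z in(.08,.09,.1): 
  for q in((415,240),(485,190)): print(z,W2J(j,ray('top',T(q),z)))
for z in(.08,.09,.1):
  for q in((495,187),(575,197)): print(z,W2J(j,ray('side',S(q),z)))
print('knob',W2J(j,ray('top',T((412,88)),.044)),'drawer',W2J(j,ray('top',T((267,285)),.062)))
E
```

```text
[ 0.5301 -0.141   3.5073]
[[-0.8   0.55]
 [ 0.08 -2.03]
 [-0.45  1.16]
 [-0.81  1.44]
 [-1.25 -0.16]
 [ 0.09 -0.74]
 [ 0.89  0.89]
 [ 2.05 -0.44]]
rodtop [ 0.53087718 -0.13679318  0.0930654 ]
post [ 0.45282865 -0.10657822  0.08430397] [-0.29931638  0.3514708   0.35519995 -0.03696603] [ 0.05987363 -0.05977013]
[ 0.05957613 -0.05895187] 0.08381311362919491 angle 0.7906648636584286
0.08 [ 0.00598853 -0.02828115]
0.08 [-0.00859691  0.02724534]
0.09 [ 0.007104   -0.02939839]
0.09 [-0.00738427  0.02575822]
0.1 [ 0.00821947 -0.03051563]
0.1 [-0.00617164  0.02427109]
0.08 [-0.00180716 -0.02468458]
0.08 [-0.01372217  0.01553679]
0.09 [ 0.00762782 -0.02187848]
0.09 [-0.00411702  0.01776841]
0.1 [ 0.01706279 -0.01907238]
0.1 [0.00548814 0.02000004]
knob [-0.09628091  0.01174642] drawer [-0.00313865 -0.12985028]
```

```bash
cat >> h.py <<'E'
from scipy.spatial.transform import Rotation as Ro
JIG=np.array([.5305,-.139,3.507])
def st():
    from workcell import manip
    return manip.observe()
def RT(s): 
    q=s['tool_rot']; return Ro.from_quat([q[1],q[2],q[3],q[0]]).as_matrix()
def row(s,xj,yj,z,yaw,hand=255):
    """target in jig mm; yaw: dir of tool x in jig frame, deg"""
    R=RT(s); Xw=J2W(JIG,(xj/1e3,yj/1e3,z/1e3)); d=R.T@(Xw-s['tcp_pos'])
    cur=np.degrees(np.arctan2(R[1,0],R[0,0])-JIG[2]); dy=(yaw-cur+180)%360-180
    return [hand]+[round(float(v),4) for v in d]+[round(float(np.radians(-dy)),3)]
def info(s=None):
    s=s or st(); R=RT(s); w=W2J(JIG,s['tcp_pos'])*1e3
    cur=(np.degrees(np.arctan2(R[1,0],R[0,0])-JIG[2])+180)%360-180
    c,sn=np.cos(JIG[2]),np.sin(JIG[2]);F=s['contact_force']
    print('t %.2f'%s['clock'],'jig',np.round(w,1),'z %.1f'%(s['tcp_pos'][2]*1e3),'yaw %.1f'%cur,'tilt',np.round(R[:2,2],3),'Fjig',np.round([c*F[0]+sn*F[1],-sn*F[0]+c*F[1],F[2]],1),'q',np.round(s['qpos'],2),'w',round(float(s['grip_width']),4)); return s
E
python3 - <<'E'
from h import *
s=info(); print(row(s,87,-33,200,0)); print(row(s,87,-33,66,45))
E
```

```text
t 0.10 jig [  58.3 -809.2] z 230.5 yaw -38.3 tilt [-0.    -0.001] Fjig [-0.6 -0.6 -0.9] q [-1.34  0.41 -0.01  1.6   0.01  1.13 -0.08] w 0.0855
[255, -0.459, -0.6266, 0.0315, -0.669]
[255, -0.459, -0.6264, 0.1655, -1.455]
```

>>> {"name": "send_rows", "arguments": {
  "targets": [
    [255,-0.148,-0.202,0,0],
    [255,-0.148,-0.202,0,0],
    [255,-0.148,-0.202,0,0],
    [255,-0.148,-0.202,0,0],
    [255,-0.148,-0.202,0,0]
  ],
  "force": 40
}}

```text
clock: 0.6
tcp_pos: [0.2677, 0.3575, 0.2306]
tool_rot: [-0.0, 0.151, 0.988, -0.001]
contact_force: [-0.0, -0.2, 1.1]
grip_width: 0.0127
```

```bash
python3 -c "
from h import *
s=info(); print(row(s,87,-33,200,0))"
```

```text
t 0.60 jig [  68.1 -557.6] z 230.6 yaw -38.3 tilt [-0.001 -0.002] Fjig [0.1 0.2 1.1] q [-1.09  0.1   0.06  2.01 -0.01  1.03  0.24] w 0.0127
[255, -0.3106, -0.4232, 0.0313, -0.669]
```

>>> {"name": "send_rows", "arguments": {
  "targets": [
    [255,-0.148,-0.202,0,0],
    [255,-0.148,-0.202,0,0],
    [255,-0.148,-0.202,0,0],
    [255,-0.148,-0.202,0,0],
    [255,-0.148,-0.202,0,0]
  ]
}}

```text
clock: 1.1
tcp_pos: [0.3477, 0.1208, 0.231]
tool_rot: [-0.0, 0.151, 0.988, -0.001]
contact_force: [0.9, -0.0, 0.0]
grip_width: -0.0003
```

```bash
python3 -c "
from h import *
s=info(); print(row(s,87,-33,200,0))"
```

```text
t 1.10 jig [  77.9 -308. ] z 231.0 yaw -38.3 tilt [-0.    -0.001] Fjig [-0.9  0.4  0. ] q [-0.8  -0.06  0.32  2.18  0.02  1.03  0.78] w -0.0003
[255, -0.1634, -0.2213, 0.0312, -0.669]
```

>>> {"name": "send_rows", "arguments": {
  "targets": [
    [255,-0.163,-0.221,0.03,-0.67],
    [255,-0.163,-0.221,0.03,-0.67],
    [255,-0.163,-0.221,0.03,-0.67],
    [255,-0.163,-0.221,0.03,-0.67],
    [255,-0.163,-0.221,0.03,-0.67]
  ]
}}

```text
clock: 1.6
tcp_pos: [0.4087, -0.0504, 0.211]
tool_rot: [-0.0, -0.126, 0.992, 0.0]
contact_force: [-0.4, 0.9, 0.5]
grip_width: -0.0002
```

```bash
python3 -c "
from h import *
s=info(); print(row(s,87,-33,120,0))
from workcell import manip
import cv2
im=manip.get_image('side')['frame'][:,:,::-1]; cv2.imwrite('pics/s1.png',im)
cv2.imwrite('pics/s1c.png',cv2.resize(im[120:280,240:420],None,fx=4,fy=3.7) if 0 else cv2.resize(im[120:265,240:420],None,fx=4,fy=4,interpolation=2))"
```

```text
t 1.60 jig [  82.1 -126.3] z 211.0 yaw -6.4 tilt [-0.001  0.   ] Fjig [ 0.1 -1.   0.5] q [-0.58  0.05  0.61  2.13 -0.03  0.97  1.88] w -0.0002
[255, -0.0056, -0.0933, 0.091, -0.112]
```

View pics/s1c.png

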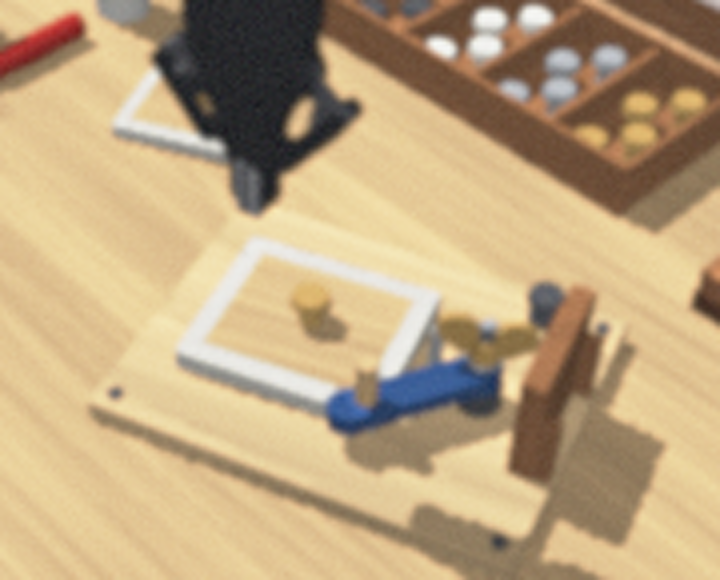

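```bash
python3 -c "
from h import *
s=info(); print(row(s,90,-28,120,-45),row(s,90,-28,70,-45))"
```

```text
t 1.65 jig [  82.6 -121.4] z 211.0 yaw -5.9 tilt [ 0.001 -0.002] Fjig [ 0.6  4.1 -0.3] q [-0.57  0.05  0.62  2.13 -0.03  0.97  1.9 ] w 0.0
[255, -0.0022, -0.0934, 0.0912, 0.683] [255, -0.0022, -0.0933, 0.1412, 0.683]
```

>>> {"name": "send_rows", "arguments": {
  "targets": [
    [255,-0.002,-0.04,0.0,0.15],
    [255,-0.002,-0.093,0.02,0.3],
    [255,-0.002,-0.093,0.05,0.45],
    [255,-0.002,-0.093,0.08,0.6],
    [255,-0.002,-0.093,0.09,0.68]
  ]
}}

```text
clock: 2.15
tcp_pos: [0.4342, -0.1449, 0.1186]
tool_rot: [-0.002, 0.21, 0.978, -0.002]
contact_force: [-0.2, 0.8, 0.4]
grip_width: 0.0001
```

```bash
python3 -c "
from h import *
s=info(); print(row(s,90,-28,70,-45))
from workcell import manip
import cv2
im=manip.get_image('side')['frame'][:,:,::-1]; cv2.imwrite('pics/s2.png',im)
cv2.imwrite('pics/s2c.png',cv2.resize(im[120:265,240:420],None,fx=4,fy=4,interpolation=2))
im=manip.get_image('top')['frame'][:,:,::-1]
cv2.imwrite('pics/t2c.png',cv2.resize(im[115:235,255:390],None,fx=5,fy=5,interpolation=2))"
```

```text
t 2.15 jig [ 92.  -28.9] z 118.6 yaw -45.2 tilt [-0.004 -0.003] Fjig [-0.1 -0.8  0.4] q [-0.4   0.34  0.75  2.14 -0.32  0.78  1.7 ] w 0.0001
[255, -0.0022, 0.001, 0.0486, -0.004]
```

View pics/s2c.png

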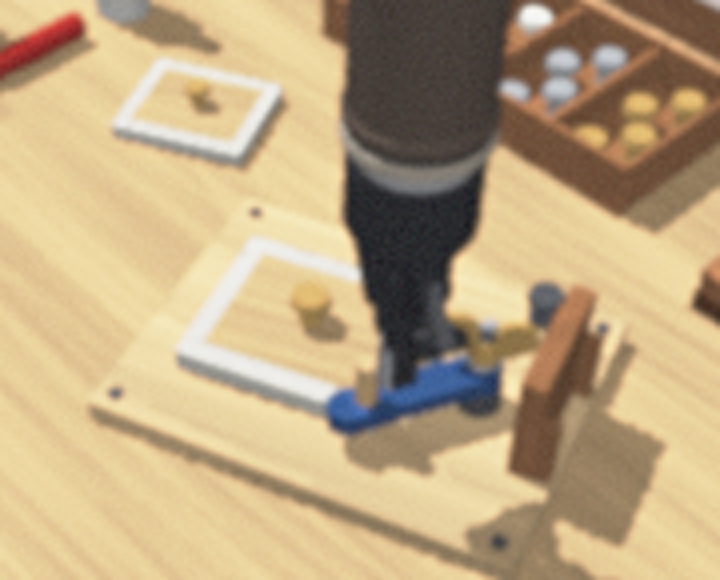

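View pics/t2c.png

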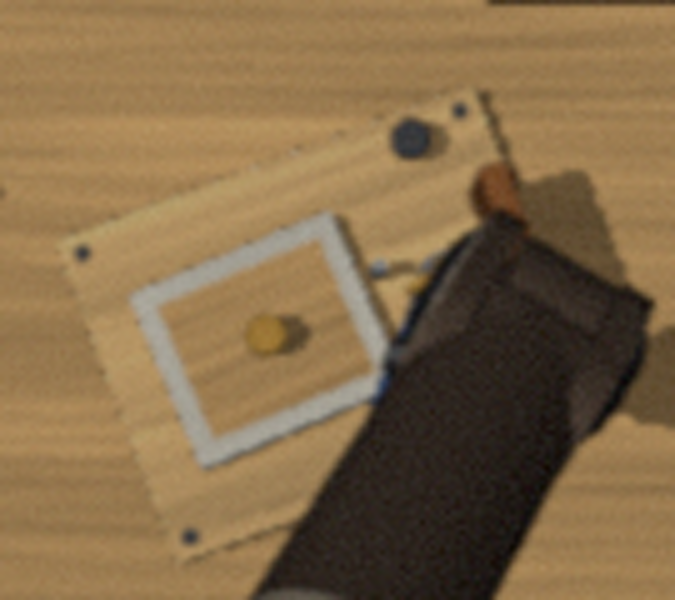

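>>> {"name": "send_rows", "arguments": {
  "targets": [
    [255,0.0,0.0,0.025,0],
    [255,0.0,0.0,0.048,0],
    [255,0.0,0.0,0.048,0]
  ]
}}

```text
clock: 2.55
tcp_pos: [0.4334, -0.144, 0.0704]
tool_rot: [-0.003, 0.206, 0.978, -0.002]
contact_force: [0.2, 0.2, -0.9]
grip_width: 0.0001
```

```bash
cat > look.py <<'E'
import sys
from h import *
from workcell import manip
import cv2
n=sys.argv[1]
im=manip.get_image('side')['frame'][:,:,::-1]
cv2.imwrite(f'pics/{n}.png',cv2.resize(im[165:265,270:400],None,fx=5,fy=5,interpolation=2))
E
python3 look.py s3; python3 - <<'E'
from h import *
s=info()
off=26
for a in(45,40,35,30,25):
    r=np.radians(a);px,py=85*np.sin(r),-85*np.cos(r)
    print(a,row(s,px+off*np.cos(r),py+off*np.sin(r),70,a-90))
E
```

```text
t 2.60 jig [ 92.1 -29.2] z 71.6 yaw -44.8 tilt [-0.005 -0.003] Fjig [ 0.6 -0.6 -0.2] q [-0.33  0.42  0.68  2.18 -0.42  0.68  1.79] w 0.0002
45 [255, -0.0009, 0.0184, 0.0015, 0.003]
40 [255, 0.0011, 0.026, 0.0015, 0.09]
35 [255, 0.0023, 0.0336, 0.0015, 0.178]
30 [255, 0.0029, 0.0413, 0.0014, 0.265]
25 [255, 0.0028, 0.0491, 0.0014, 0.352]
```

View pics/s3.png

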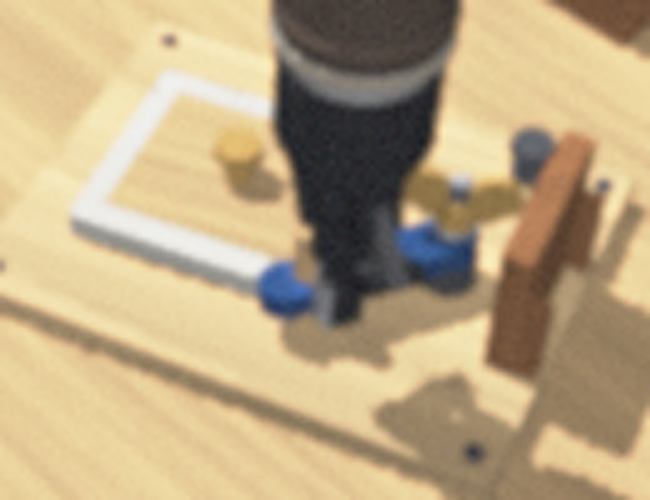

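>>> {"name": "send_rows", "arguments": {
  "targets": [
    [255,0.0,0.01,0.001,0],
    [255,0.0,0.018,0.001,0.0],
    [255,0.001,0.026,0.001,0.09],
    [255,0.002,0.034,0.001,0.18],
    [255,0.003,0.041,0.001,0.26]
  ]
}}

```text
clock: 3.1
tcp_pos: [0.4488, -0.1048, 0.0714]
tool_rot: [-0.001, 0.333, 0.943, -0.002]
contact_force: [-1.0, -1.3, 0.5]
grip_width: -0.0002
```

```bash

python3 look.py s4; python3 - <<'E'
from h import *
s=info()
off=26
for a in(27,22,17,12,7):
    r=np.radians(a);px,py=85*np.sin(r),-85*np.cos(r)
    print(a,row(s,px+off*np.cos(r),py+off*np.sin(r),70,a-90))
E
```

```text
t 3.15 jig [ 63.3 -62.1] z 71.3 yaw -60.0 tilt [-0.004 -0.002] Fjig [-0.8  0.1  0.2] q [-0.48  0.45  0.75  2.17 -0.48  0.69  1.49] w 0.0
27 [255, 0.0008, 0.0022, 0.0012, 0.052]
22 [255, 0.0024, 0.0098, 0.0012, 0.139]
17 [255, 0.0033, 0.0175, 0.0012, 0.227]
12 [255, 0.0035, 0.0253, 0.0012, 0.314]
7 [255, 0.003, 0.033, 0.0011, 0.401]
```

View pics/s4.png

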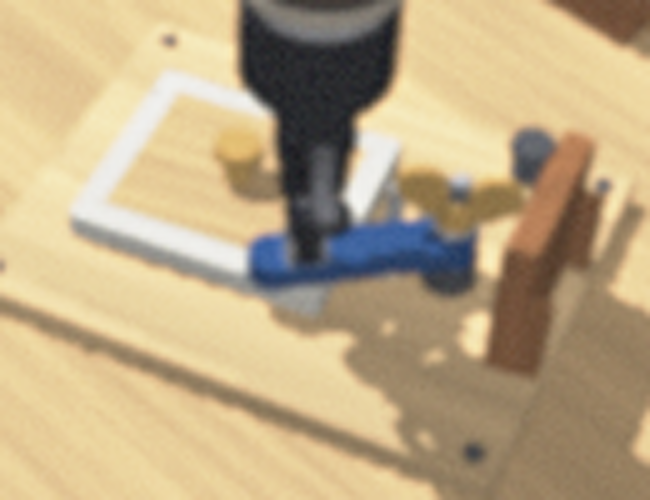

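>>> {"name": "send_rows", "arguments": {
  "targets": [
    [255,0.001,0.003,0.001,0.05],
    [255,0.002,0.01,0.001,0.14],
    [255,0.003,0.017,0.001,0.22],
    [255,0.003,0.025,0.001,0.31],
    [255,0.003,0.033,0.001,0.4]
  ]
}}

```text
clock: 3.65
tcp_pos: [0.4679, -0.0751, 0.0708]
tool_rot: [-0.001, 0.515, 0.857, -0.001]
contact_force: [-1.0, -0.5, 0.7]
grip_width: 0.0002
```

```bash

python3 look.py s5; python3 - <<'E'
from h import *
s=info()
for off in (26,24,22,20):
    print(row(s,off,-85,70,-90))
E
```

```text
t 3.70 jig [ 34.1 -82.7] z 70.7 yaw -83.2 tilt [-0.003 -0.001] Fjig [-1.2 -1.1  0.7] q [-0.61  0.51  0.86  2.15 -0.58  0.74  1.12] w -0.0001
[255, 0.0013, 0.0083, 0.0007, 0.119]
[255, 0.0011, 0.0103, 0.0007, 0.119]
[255, 0.0008, 0.0123, 0.0007, 0.119]
[255, 0.0006, 0.0143, 0.0006, 0.119]
```

View pics/s5.png

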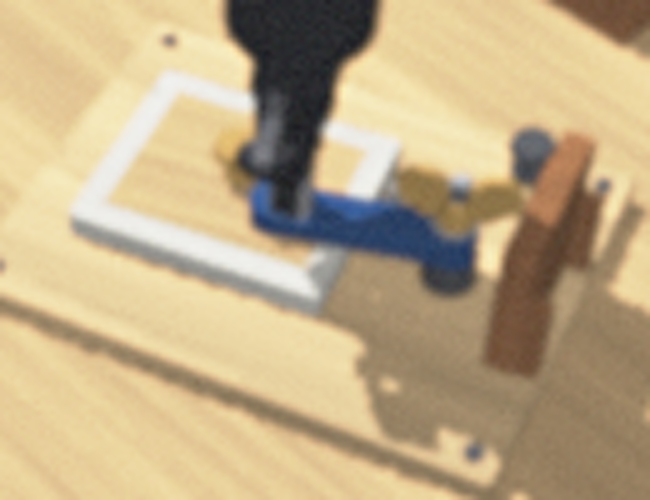

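>>> {"name": "send_rows", "arguments": {
  "targets": [
    [255,0.001,0.003,0.001,0.05],
    [255,0.001,0.006,0.001,0.1],
    [255,0.001,0.008,0.001,0.12],
    [255,0.001,0.01,0.001,0.12],
    [255,0.001,0.01,0.001,0.12]
  ]
}}

```text
clock: 4.2
tcp_pos: [0.4778, -0.0682, 0.0698]
tool_rot: [-0.001, 0.566, 0.824, -0.001]
contact_force: [-0.8, 0.5, 0.8]
grip_width: -0.0003
```

```bash

python3 look.py s6; python3 - <<'E'
from h import *
s=info()
E
```

```text
t 4.25 jig [ 24.  -84.8] z 69.9 yaw -90.0 tilt [-0.002 -0.001] Fjig [-0.4  0.8  0.2] q [-0.63  0.53  0.88  2.13 -0.61  0.75  1.02] w 0.0003
```

View pics/s6.png

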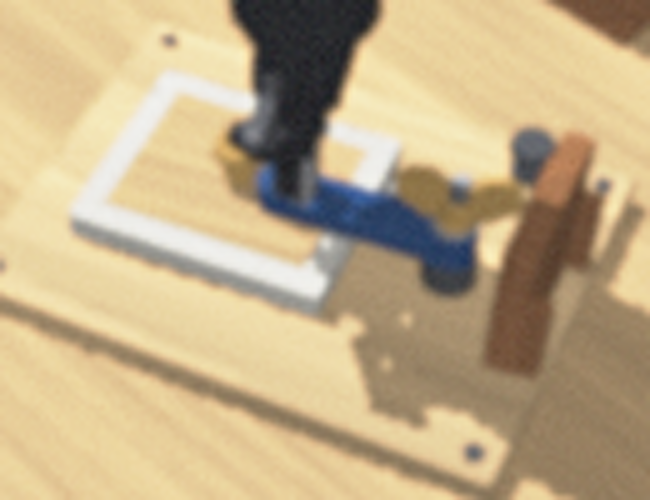

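>>> {"name": "send_rows", "arguments": {
  "targets": [
    [255,0,0.002,0,0],
    [255,0,0.004,0,0],
    [255,0,0.004,0,0]
  ]
}}

```text
clock: 4.55
tcp_pos: [0.4819, -0.0669, 0.0699]
tool_rot: [-0.001, 0.566, 0.824, -0.001]
contact_force: [0.2, -0.6, 0.5]
grip_width: -0.0001
```

```bash
python3 -c "
from h import *
info()"
```

```text
t 4.55 jig [ 19.7 -84.7] z 69.9 yaw -89.9 tilt [-0.002 -0.001] Fjig [0.  0.6 0.5] q [-0.63  0.54  0.88  2.12 -0.61  0.76  1.01] w -0.0001
```

>>> {"name": "send_rows", "arguments": {
  "targets": [
    [255,0,0.002,0,0],
    [255,0,0.003,0,0],
    [255,0,0.003,0,0]
  ]
}}

```text
clock: 4.85
tcp_pos: [0.4831, -0.0664, 0.0697]
tool_rot: [-0.002, 0.567, 0.824, -0.002]
contact_force: [-6.2, -2.5, 5.2]
grip_width: 0.0002
```

```bash
python3 look.py s7;python3 -c "
from h import *
info()"
```

```text
t 4.90 jig [ 18.4 -84.7] z 69.7 yaw -90.0 tilt [-0.005 -0.001] Fjig [ 6.4 -0.   5.2] q [-0.63  0.54  0.88  2.12 -0.61  0.76  1.01] w 0.0002
```

View pics/s7.png

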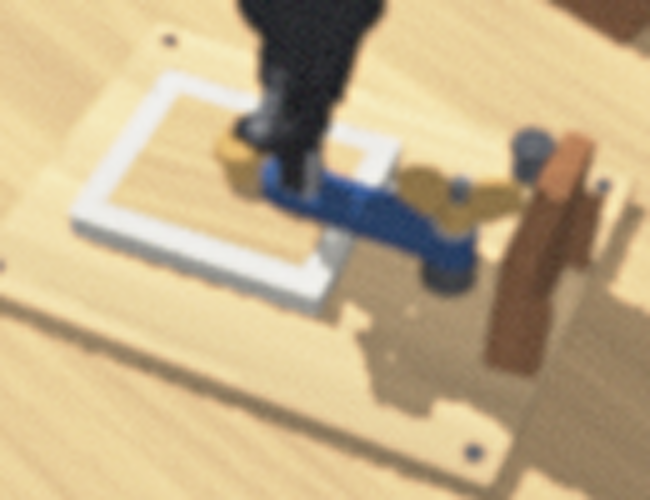

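>>> {"name": "send_rows", "arguments": {
  "targets": [
    [255,0,-0.01,0,0],
    [255,0,-0.03,-0.02,0],
    [255,0,-0.05,-0.07,0],
    [255,-0.03,-0.07,-0.1,0],
    [255,-0.03,-0.07,-0.1,0]
  ]
}}

```text
clock: 5.4
tcp_pos: [0.4297, -0.1237, 0.1736]
tool_rot: [0.001, 0.568, 0.823, 0.001]
contact_force: [0.4, 0.6, 0.3]
grip_width: -0.0002
```

```bash
python3 -c "
from h import *
from workcell import manip
import cv2
info()
im=manip.get_image('side')['frame'][:,:,::-1]
cv2.imwrite('pics/s8.png',cv2.resize(im[165:255,285:395],None,fx=7,fy=6.5 if 0 else 7,interpolation=2)[:599])
im=manip.get_image('top')['frame'][:,:,::-1]
cv2.imwrite('pics/t8.png',cv2.resize(im[125:225,255:385],None,fx=6,fy=6,interpolation=2)[:599])
"
```

```text
t 5.40 jig [ 88.6 -50.3] z 173.6 yaw -90.2 tilt [ 0.003 -0.001] Fjig [-0.6 -0.4  0.3] q [-0.76  0.3   1.14  2.13 -0.34  0.91  0.93] w -0.0002
```

View pics/s8.png

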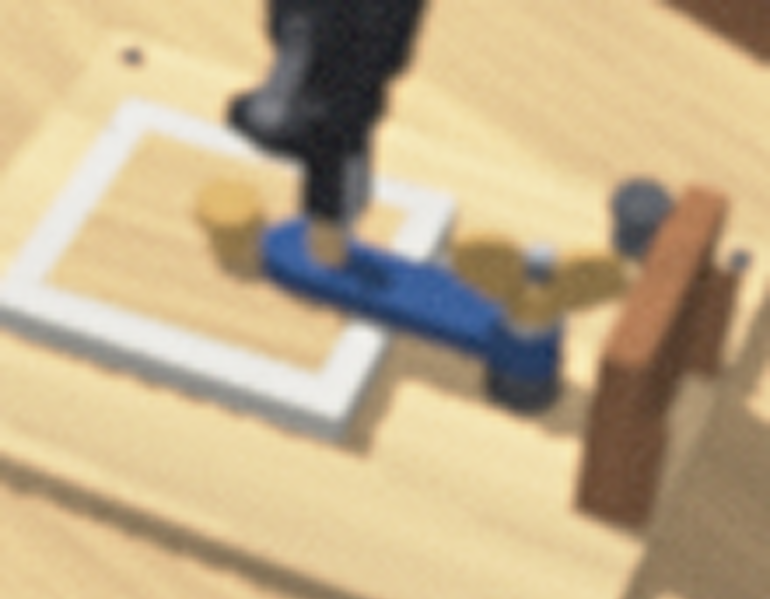

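View pics/t8.png

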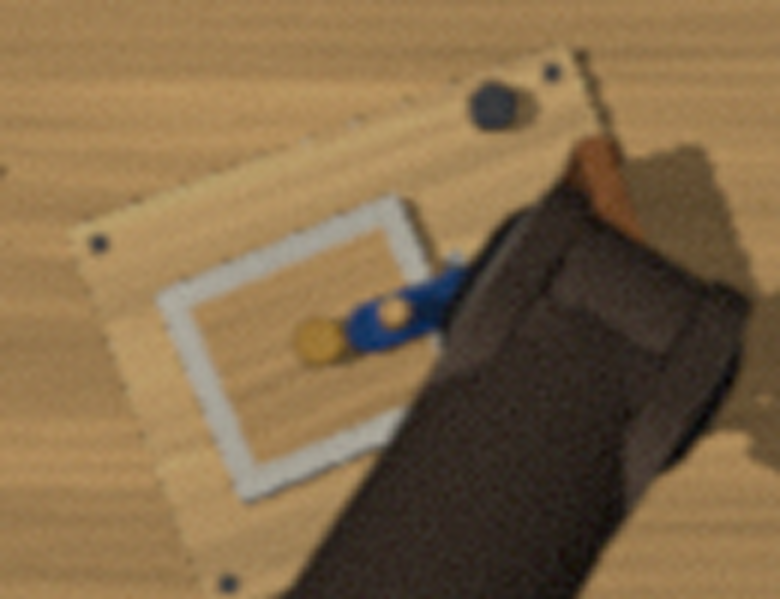

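```bash
python3 - <<'E'
from h import *
w=W2J(JIG,ray('top',np.array((395,312))/6+[255,125],.09))*1e3;print('post',w,np.hypot(*w),np.degrees(np.arctan2(w[0],-w[1])))
S7=lambda p:np.array(p)/7+[285,165]
w=W2J(JIG,ray('side',S7((327,232)),.09))*1e3;print('post side',w)
# fit nut: dx,dy offset of axis, h, phi using wing tips: top view tips & side lobes
def f(v):
    dx,dy,h,ph=v; u=np.array([np.cos(ph),np.sin(ph)])
    r=[]
    for sgn,pt,ps in((1,None,S7((487,265))),(-1,None,S7((590,279)))):
        P=J2W(JIG,(dx+sgn*.02*u[0],dy+sgn*.02*u[1],h)); r+=list(proj('side',P)-ps)
    # top view: outer tips at mid height 34mm -> approx visible centroid 24
    for sgn,pt in((1,T((422,236))),(-1,T((478,196)))):
        P=J2W(JIG,(dx+sgn*.024*u[0],dy+sgn*.024*u[1],h)); r+=list(proj('top',P)-pt)
    return r
r=least_squares(f,[0,0,.084,-1.3]);print(r.x*[1e3,1e3,1e3,57.3],np.round(r.fun,2))
E
```

```text
post [  0.36907053 -85.22795538] 85.22875449101709 0.24811168193310318
post side [ 20.32434799 -78.24483914]
[  1.33620722  -0.43262435  86.85684203 -74.90120456] [-0.22 -0.1   0.46  0.1  -0.37  0.33  0.13 -0.14]
```

```bash
cat >> h.py <<'E'
AX=np.array([1.0,0.0])
def fing(phi,r=25,off=13.5):
    a=np.radians(phi); u=np.array([np.cos(a),np.sin(a)]); n=np.array([-u[1],u[0]])
    return AX+r*u+off*n
def frow(s,phi,r=25,off=13.5,z=76,yaw=None):
    p=fing(phi,r,off); return row(s,p[0],p[1],z,phi if yaw is None else yaw)
E
python3 -c "
from h import *
s=info(); print(frow(s,-75,off=23,z=120)); print(frow(s,-75,off=23,z=76))"
```

```text
t 5.50 jig [ 87.6 -54.2] z 170.6 yaw -90.0 tilt [-0.002  0.001] Fjig [ 0.7 -0.4  0.6] q [-0.76  0.3   1.13  2.13 -0.35  0.91  0.93] w 0.0
[255, -0.0361, 0.058, 0.0504, -0.262]
[255, -0.0361, 0.0581, 0.0944, -0.262]
```

>>> {"name": "send_rows", "arguments": {
  "targets": [
    [255,-0.018,0.029,0.025,-0.13],
    [255,-0.036,0.058,0.05,-0.26],
    [255,-0.036,0.058,0.05,-0.26],
    [255,-0.036,0.058,0.075,-0.26],
    [255,-0.036,0.058,0.094,-0.26]
  ]
}}

```text
clock: 6.0
tcp_pos: [0.495, -0.1321, 0.0745]
tool_rot: [-0.002, 0.456, 0.89, -0.0]
contact_force: [-0.5, 1.1, 0.5]
grip_width: 0.0
```

```bash
python3 look.py s9;python3 -c "
from h import *
s=info()
print(frow(s,-75,off=18))
for p in (-75,-80,-86,-92,-98): print(p,frow(s,p))"
```

```text
t 6.05 jig [ 31.9 -20.3] z 72.3 yaw -75.2 tilt [-0.008  0.001] Fjig [ 0.9 -1.3 -2.5] q [-0.45  0.55  0.81  2.06 -0.57  0.78  1.34] w 0.0
[255, -0.0025, 0.0065, -0.0038, -0.003]
-75 [255, -0.0025, 0.011, -0.0038, -0.003]
-80 [255, -0.0014, 0.0133, -0.0038, 0.084]
-86 [255, -0.0004, 0.0161, -0.0038, 0.189]
-92 [255, 0.0003, 0.0189, -0.0038, 0.294]
-98 [255, 0.0008, 0.0219, -0.0039, 0.398]
```

View pics/s9.png

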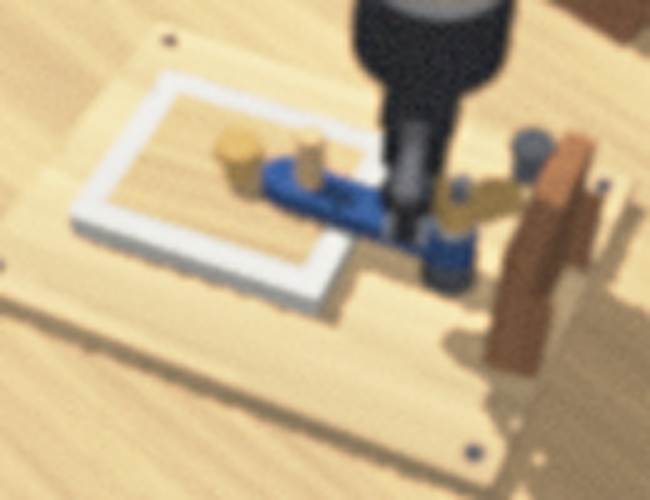

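>>> {"name": "send_rows", "arguments": {
  "targets": [
    [255,-0.002,0.007,-0.004,0],
    [255,-0.002,0.011,-0.004,0],
    [255,-0.001,0.013,-0.004,0.08],
    [255,0,0.016,-0.004,0.19],
    [255,0,0.019,-0.004,0.29]
  ]
}}

```text
clock: 6.55
tcp_pos: [0.5091, -0.1194, 0.077]
tool_rot: [-0.004, 0.581, 0.814, -0.001]
contact_force: [-2.5, 1.2, -0.1]
grip_width: -0.0
```

```bash
python3 look.py s10;python3 -c "
from h import *
s=info()
for p in (-97,-104,-111,-118,-125): print(p,frow(s,p))"
```

```text
t 6.60 jig [ 12.4 -26.2] z 76.9 yaw -92.3 tilt [-0.007  0.002] Fjig [ 0.3 -0.6  0. ] q [-0.52  0.59  0.89  2.03 -0.63  0.83  1.07] w 0.0
-97 [255, 0.0003, 0.001, 0.0008, 0.082]
-104 [255, 0.0015, 0.0043, 0.0008, 0.205]
-111 [255, 0.0023, 0.0077, 0.0008, 0.327]
-118 [255, 0.0027, 0.0111, 0.0008, 0.449]
-125 [255, 0.0026, 0.0146, 0.0008, 0.571]
```

View pics/s10.png

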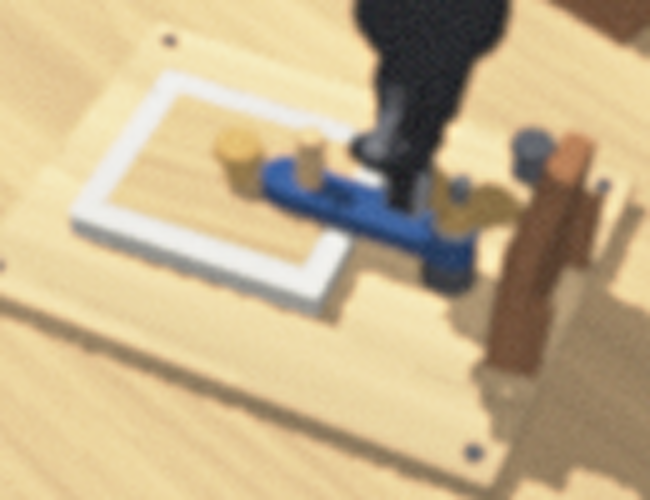

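>>> {"name": "send_rows", "arguments": {
  "targets": [
    [255,0,0.001,0.001,0.08],
    [255,0.001,0.004,0.001,0.2],
    [255,0.002,0.008,0.001,0.33],
    [255,0.003,0.011,0.001,0.45],
    [255,0.003,0.015,0.001,0.57]
  ]
}}

```text
clock: 7.1
tcp_pos: [0.5226, -0.1103, 0.0762]
tool_rot: [-0.004, 0.789, 0.615, -0.002]
contact_force: [-2.4, 0.2, -2.0]
grip_width: -0.0003
```

```bash
python3 look.py s11;python3 -c "
from h import *
s=info()
for p in (-130,-137,-144,-151,-158): print(p,frow(s,p,z=75.5))"
```

```text
t 7.15 jig [ -3.7 -29.6] z 76.1 yaw -125.4 tilt [-0.008  0.003] Fjig [ 0.7 -0.3 -0.4] q [-0.61  0.69  1.04  2.   -0.76  0.91  0.59] w -0.0002
-130 [255, -0.0009, 0.0019, 0.0006, 0.08]
-137 [255, 0.0003, 0.0051, 0.0005, 0.202]
-144 [255, 0.0011, 0.0085, 0.0005, 0.325]
-151 [255, 0.0015, 0.012, 0.0005, 0.447]
-158 [255, 0.0015, 0.0154, 0.0005, 0.569]
```

View pics/s11.png

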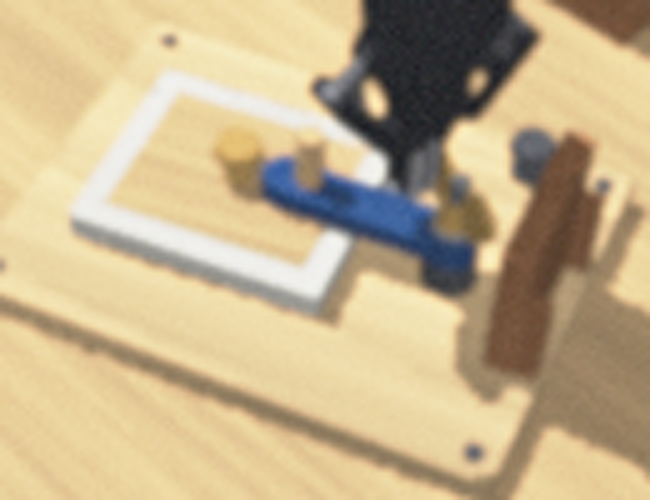

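>>> {"name": "send_rows", "arguments": {
  "targets": [
    [255,-0.001,0.002,0.001,0.08],
    [255,0,0.005,0.001,0.2],
    [255,0.001,0.008,0.001,0.33],
    [255,0.0015,0.012,0.001,0.45],
    [255,0.0015,0.0155,0.001,0.57]
  ]
}}

```text
clock: 7.65
tcp_pos: [0.5388, -0.111, 0.0752]
tool_rot: [-0.004, 0.931, 0.366, -0.003]
contact_force: [-3.2, 1.4, -1.8]
grip_width: -0.0
```

```bash
python3 look.py s12;python3 -c "
from h import *
s=info()
for p in (-163,-170,-177,-184,-191): print(p,frow(s,p,z=74.5))"
```

```text
t 7.70 jig [-18.1 -22.9] z 75.0 yaw -158.4 tilt [-0.008  0.004] Fjig [ 1.1 -2.  -0.8] q [-0.65  0.8   1.16  1.97 -0.89  1.01  0.11] w 0.0001
-163 [255, -0.0002, 0.0028, 0.0005, 0.08]
-170 [255, 0.001, 0.006, 0.0005, 0.202]
-177 [255, 0.0018, 0.0094, 0.0005, 0.324]
-184 [255, 0.0022, 0.0129, 0.0004, 0.447]
-191 [255, 0.0021, 0.0163, 0.0004, 0.569]
```

View pics/s12.png

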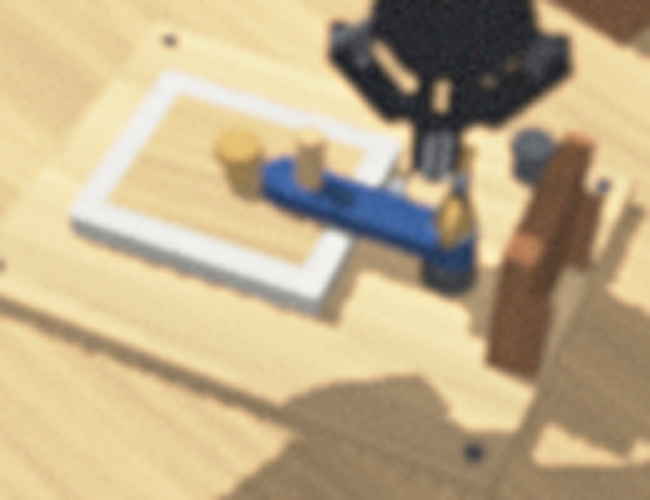

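>>> {"name": "send_rows", "arguments": {
  "targets": [
    [255,0,0.003,0.0005,0.08],
    [255,0.001,0.006,0.0005,0.2],
    [255,0.001,0.006,0.0005,0.2]
  ]
}}

```text
clock: 8.0
tcp_pos: [0.5444, -0.1143, 0.0747]
tool_rot: [-0.003, 0.963, 0.27, -0.003]
contact_force: [-0.8, 2.5, 0.4]
grip_width: -0.0002
```

```bash
python3 -c "
from h import *
s=info()
for p in (-172,-177,-184,-191): print(p,frow(s,p,z=74.5))"
```

```text
t 8.00 jig [-21.8 -18.1] z 74.7 yaw -169.7 tilt [-0.008  0.004] Fjig [-0.2 -2.6  0.4] q [-0.66  0.84  1.19  1.95 -0.92  1.05 -0.06] w -0.0002
-172 [255, -0.0002, 0.0013, 0.0002, 0.041]
-177 [255, 0.0008, 0.0036, 0.0002, 0.128]
-184 [255, 0.0019, 0.0069, 0.0001, 0.25]
-191 [255, 0.0025, 0.0103, 0.0001, 0.373]
```

>>> {"name": "send_rows", "arguments": {
  "targets": [
    [255,0,0.001,0,0.04],
    [255,0.001,0.0035,0,0.13],
    [255,0.002,0.007,0,0.25],
    [255,0.002,0.0085,0,0.3],
    [255,0.002,0.0085,0,0.3]
  ]
}}

```text
clock: 8.5
tcp_pos: [0.5506, -0.1201, 0.0748]
tool_rot: [-0.003, 0.992, 0.125, -0.004]
contact_force: [-0.5, 3.0, -1.7]
grip_width: 0.0001
```

```bash
python3 look.py s13; python3 -c "
from h import *
s=info()
for p in (-187,-191,-195): print(p,frow(s,p,z=74.5))"
```

```text
t 8.55 jig [-25.5 -10.5] z 74.7 yaw 173.5 tilt [-0.008  0.005] Fjig [ 0.2 -2.9 -2.3] q [-0.65  0.88  1.23  1.94 -0.96  1.09 -0.32] w 0.0001
-187 [255, -0.0, 0.0002, 0.0002, 0.009]
-191 [255, 0.0008, 0.002, 0.0002, 0.079]
-195 [255, 0.0016, 0.0038, 0.0002, 0.149]
```

View pics/s13.png

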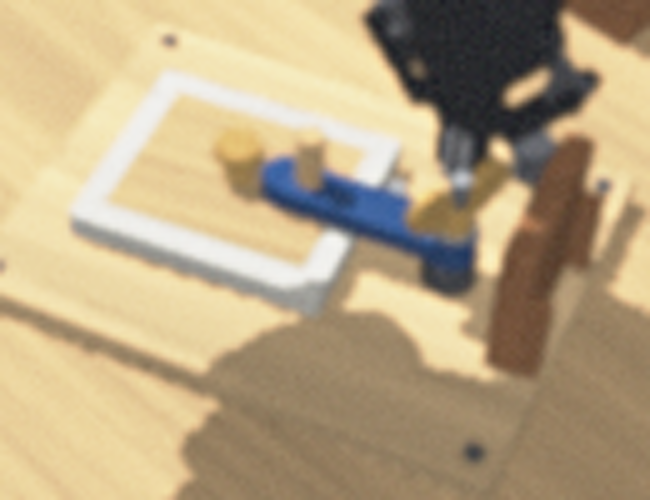

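>>> {"name": "send_rows", "arguments": {
  "targets": [
    [255,0,-0.003,0,0],
    [255,0,-0.004,-0.03,0],
    [255,0,-0.004,-0.06,0],
    [255,0,-0.004,-0.06,-0.15],
    [255,0,-0.004,-0.06,-0.3]
  ]
}}

```text
clock: 9.05
tcp_pos: [0.5508, -0.1171, 0.136]
tool_rot: [-0.002, 0.961, 0.277, -0.002]
contact_force: [0.2, -0.8, -1.0]
grip_width: -0.0002
```

```bash
python3 look.py s14; python3 -c "
from h import *
s=info()
print(frow(s,-8,off=21,z=135,yaw=-100))"
```

```text
t 9.10 jig [-26.6 -13.3] z 135.9 yaw -168.3 tilt [-0.006  0.004] Fjig [ 0.3 -0.   1. ] q [-0.69  0.76  1.26  1.9  -0.81  1.13 -0.11] w -0.0002
[255, -0.0604, 0.0188, 0.001, -1.192]
```

View pics/s14.png

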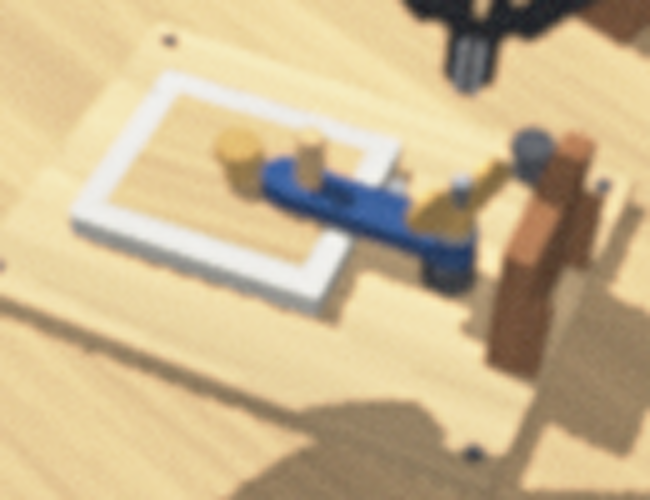

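```bash
python3 - <<'E'
from h import *
S5=lambda p:np.array(p)/5+[270,165]
for a in range(0,-45,-8):
    o=[]
    for sg in(1,-1):
        r=np.radians(a);P=J2W(JIG,(.001+sg*.034*np.cos(r),sg*.034*np.sin(r),.084)); o.append(np.round((proj('side',P)-[270,165])*5))
    print(a,*o)
E
```

```text
0 [437. 241.] [483. 157.]
-8 [428. 238.] [492. 160.]
-16 [421. 233.] [499. 164.]
-24 [414. 228.] [506. 168.]
-32 [408. 223.] [512. 174.]
-40 [403. 217.] [517. 179.]
```

>>> {"name": "send_rows", "arguments": {
  "targets": [
    [255,-0.012,0.004,0,-0.15],
    [255,-0.024,0.008,0,-0.3],
    [255,-0.036,0.012,0,-0.45],
    [255,-0.048,0.015,0,-0.6],
    [255,-0.06,0.019,0,-0.75]
  ]
}}

```text
clock: 9.6
tcp_pos: [0.51, -0.166, 0.1362]
tool_rot: [-0.003, 0.794, 0.608, -0.001]
contact_force: [-0.6, 0.0, -0.7]
grip_width: -0.0002
```

```bash
python3 -c "
from h import *
s=info()
print(frow(s,-8,off=21,z=135,yaw=-50))"
```

```text
t 9.60 jig [28.8 18. ] z 136.2 yaw -126.0 tilt [-0.005  0.003] Fjig [ 0.6 -0.2 -0.7] q [-0.55  0.59  1.1   1.96 -0.64  0.99  0.59] w -0.0002
[255, 0.0006, -0.0003, 0.0012, -1.326]
```

>>> {"name": "send_rows", "arguments": {
  "targets": [
    [255,0,0,0,-0.15],
    [255,0,0,0,-0.3],
    [255,0,0,0,-0.45],
    [255,0,0,0,-0.6],
    [255,0,0,0,-0.75]
  ]
}}

```text
clock: 10.1
tcp_pos: [0.5101, -0.1664, 0.1365]
tool_rot: [-0.002, 0.516, 0.857, 0.0]
contact_force: [0.1, -0.8, -0.4]
grip_width: 0.0001
```

>>> {"name": "send_rows", "arguments": {
  "targets": [
    [255,0,0,0,-0.15],
    [255,0,0,0,-0.3],
    [255,0,0,0,-0.45],
    [255,0,0,0,-0.6],
    [255,0,0,0,-0.75]
  ]
}}

```text
clock: 10.6
tcp_pos: [0.5101, -0.1669, 0.1368]
tool_rot: [-0.002, 0.166, 0.986, 0.001]
contact_force: [-0.1, 0.1, 0.2]
grip_width: 0.0
```

```bash
python3 look.py s15;python3 -c "
from h import *
s=info()
print(frow(s,-27,off=25,z=115));print(frow(s,-27,off=25,z=73))"
```

```text
t 10.65 jig [29.  18.9] z 136.9 yaw -39.6 tilt [-0.003  0.002] Fjig [-0.4 -0.3 -0.4] q [-0.3   0.43  0.69  1.94 -0.35  0.89  1.82] w 0.0001
[255, 0.0093, 0.0025, 0.022, -0.22]
[255, 0.0092, 0.0025, 0.064, -0.22]
```

View pics/s15.png

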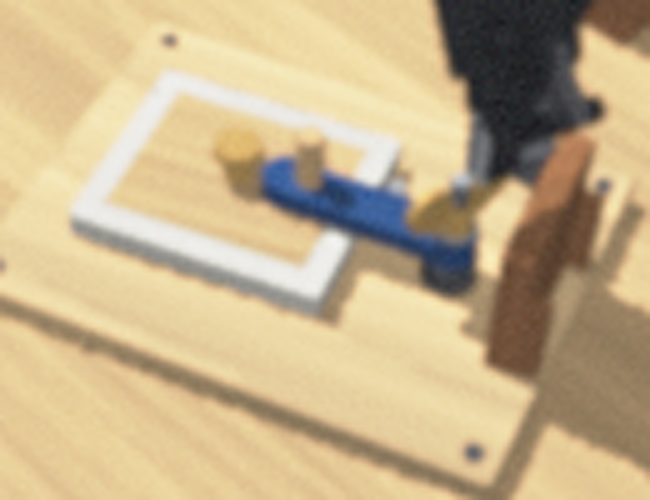

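>>> {"name": "send_rows", "arguments": {
  "targets": [
    [255,0.009,0.0025,0.02,-0.15],
    [255,0.009,0.0025,0.03,-0.22],
    [255,0.009,0.0025,0.045,-0.22],
    [255,0.009,0.0025,0.06,-0.22],
    [255,0.009,0.0025,0.062,-0.22]
  ]
}}

```text
clock: 11.15
tcp_pos: [0.5012, -0.1616, 0.0737]
tool_rot: [-0.003, 0.054, 0.999, 0.001]
contact_force: [-0.1, 0.5, 0.5]
grip_width: -0.0001
```

```bash
python3 look.py s16;python3 -c "
from h import *
s=info()
print(frow(s,-27,off=18,z=73))
for p in (-27,-33,-39,-46,-53): print(p,frow(s,p,z=73))"
```

```text
t 11.20 jig [35.2 10.9] z 74.3 yaw -27.2 tilt [-0.004  0.002] Fjig [ 1.  -0.  -0.1] q [-0.22  0.5   0.58  2.01 -0.39  0.75  2.06] w -0.0
[255, -0.0005, 0.0073, 0.0013, -0.003]
-27 [255, -0.0005, 0.0118, 0.0013, -0.003]
-33 [255, 0.0008, 0.0144, 0.0013, 0.102]
-39 [255, 0.0018, 0.0173, 0.0013, 0.207]
-46 [255, 0.0026, 0.0206, 0.0013, 0.329]
-53 [255, 0.003, 0.0241, 0.0013, 0.451]
```

View pics/s16.png

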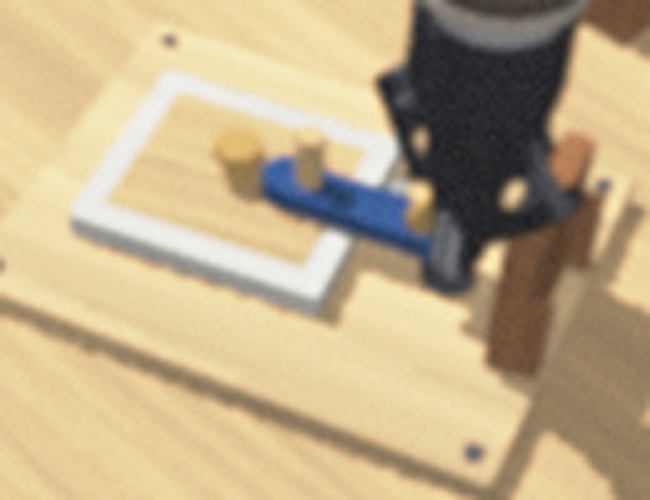

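>>> {"name": "send_rows", "arguments": {
  "targets": [
    [255,0,0.007,0.001,0],
    [255,0,0.012,0.001,0.0],
    [255,0.001,0.0145,0.001,0.1],
    [255,0.002,0.017,0.001,0.21],
    [255,0.0025,0.0205,0.001,0.33]
  ]
}}

```text
clock: 11.7
tcp_pos: [0.501, -0.1408, 0.0738]
tool_rot: [-0.002, 0.22, 0.976, 0.001]
contact_force: [-1.6, -0.8, 0.1]
grip_width: -0.0
```

```bash
python3 look.py s17;python3 -c "
from h import *
s=info()
for p in (-52,-60,-68,-76,-84): print(p,frow(s,p,z=73))"
```

```text
t 11.75 jig [27.7 -9.7] z 73.6 yaw -46.7 tilt [-0.005  0.003] Fjig [1.1 0.3 0.1] q [-0.33  0.51  0.67  2.03 -0.46  0.76  1.74] w 0.0002
-52 [255, 0.0007, 0.0017, 0.0006, 0.093]
-60 [255, 0.002, 0.0054, 0.0006, 0.232]
-68 [255, 0.0028, 0.0093, 0.0006, 0.372]
-76 [255, 0.003, 0.0133, 0.0006, 0.511]
-84 [255, 0.0027, 0.0172, 0.0006, 0.651]
```

View pics/s17.png

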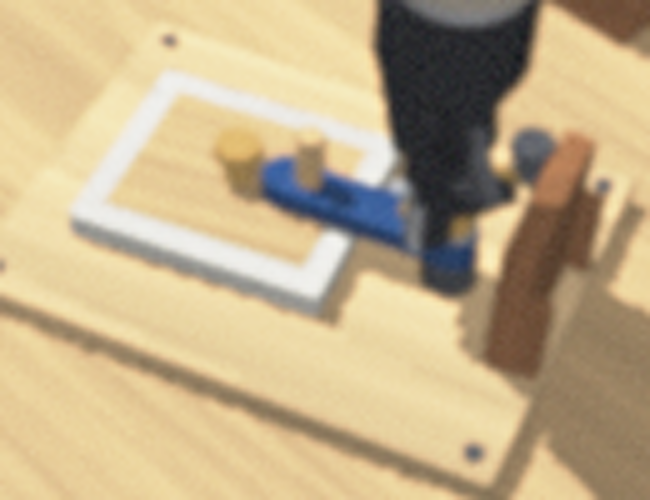

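>>> {"name": "send_rows", "arguments": {
  "targets": [
    [255,0.001,0.002,0.0005,0.09],
    [255,0.002,0.0055,0.0005,0.23],
    [255,0.003,0.009,0.0005,0.37],
    [255,0.003,0.013,0.0005,0.51],
    [255,0.003,0.017,0.0005,0.65]
  ]
}}

```text
clock: 12.25
tcp_pos: [0.5056, -0.1224, 0.0734]
tool_rot: [-0.003, 0.524, 0.852, 0.0]
contact_force: [-1.5, 0.2, -0.7]
grip_width: -0.0003
```

```bash
python3 -c "
from h import *
s=info()
for p in (-92,-100,-108,-116,-124): print(p,frow(s,p,z=72.5))"
```

```text
t 12.25 jig [ 17.3 -24.4] z 73.4 yaw -84.1 tilt [-0.005  0.004] Fjig [ 1.3 -0.7 -0.7] q [-0.48  0.57  0.85  2.04 -0.6   0.8   1.19] w -0.0003
-92 [255, 0.0007, 0.0038, 0.0009, 0.138]
-100 [255, 0.0018, 0.0076, 0.0009, 0.277]
-108 [255, 0.0024, 0.0115, 0.0009, 0.417]
-116 [255, 0.0024, 0.0155, 0.0009, 0.557]
-124 [255, 0.0019, 0.0194, 0.0009, 0.696]
```

>>> {"name": "send_rows", "arguments": {
  "targets": [
    [255,0.001,0.004,0.001,0.14],
    [255,0.002,0.0075,0.001,0.28],
    [255,0.0025,0.0115,0.001,0.42],
    [255,0.0025,0.0155,0.001,0.56],
    [255,0.002,0.0195,0.001,0.7]
  ]
}}

```text
clock: 12.75
tcp_pos: [0.5217, -0.1099, 0.0723]
tool_rot: [-0.004, 0.785, 0.62, -0.001]
contact_force: [-1.5, 3.0, -1.2]
grip_width: 0.0003
```

```bash
python3 look.py s18; python3 -c "
from h import *
s=info()
for p in (-132,-140,-148,-156,-164): print(p,frow(s,p,z=71.5))"
```

```text
t 12.80 jig [ -3.  -30.3] z 72.1 yaw -124.8 tilt [-0.006  0.005] Fjig [ 0.9 -1.4 -0.9] q [-0.6   0.69  1.02  2.01 -0.77  0.9   0.6 ] w 0.0001
-132 [255, -0.0007, 0.0038, 0.0006, 0.126]
-140 [255, 0.0005, 0.0075, 0.0006, 0.266]
-148 [255, 0.0011, 0.0115, 0.0005, 0.406]
-156 [255, 0.0012, 0.0154, 0.0005, 0.545]
-164 [255, 0.0007, 0.0194, 0.0005, 0.685]
```

View pics/s18.png

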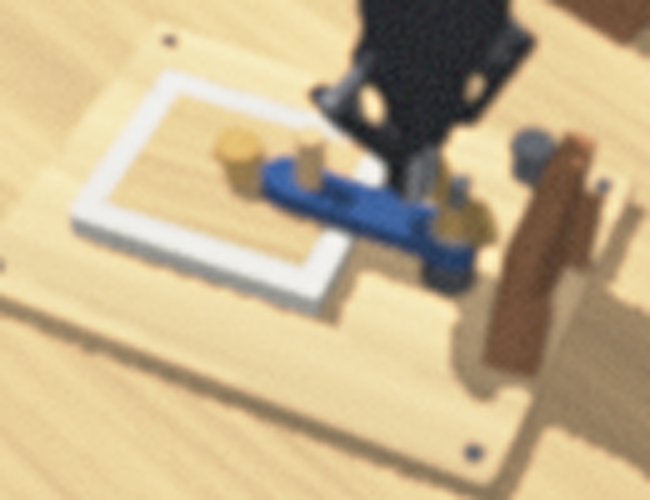

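>>> {"name": "send_rows", "arguments": {
  "targets": [
    [255,0,0.004,0.0005,0.13],
    [255,0.0005,0.0075,0.0005,0.27],
    [255,0.001,0.0115,0.0005,0.41],
    [255,0.001,0.0155,0.0005,0.55],
    [255,0.001,0.0195,0.0005,0.68]
  ]
}}

```text
clock: 13.3
tcp_pos: [0.5416, -0.1117, 0.0713]
tool_rot: [-0.005, 0.948, 0.319, -0.002]
contact_force: [-2.0, 1.4, -1.2]
grip_width: -0.0
```

```bash
python3 -c "
from h import *
s=info()
for p in (-168,-174,-180,-186,-190): print(p,frow(s,p,z=71))"
```

```text
t 13.30 jig [-20.1 -21.5] z 71.3 yaw -163.7 tilt [-0.007  0.007] Fjig [ 1.4 -2.1 -1.2] q [-0.65  0.82  1.16  1.96 -0.91  1.02  0.03] w -0.0
-168 [255, -0.0004, 0.0032, 0.0003, 0.075]
-174 [255, 0.0007, 0.0059, 0.0002, 0.18]
-180 [255, 0.0015, 0.0088, 0.0002, 0.285]
-186 [255, 0.002, 0.0117, 0.0002, 0.389]
-190 [255, 0.0021, 0.0137, 0.0002, 0.459]
```

>>> {"name": "send_rows", "arguments": {
  "targets": [
    [255,0,0.003,0.0,0.08],
    [255,0.0005,0.006,0.0,0.18],
    [255,0.0015,0.009,0.0,0.28],
    [255,0.002,0.0115,0.0,0.38],
    [255,0.002,0.0135,0.0,0.43]
  ]
}}

```text
clock: 13.8
tcp_pos: [0.5512, -0.1199, 0.0709]
tool_rot: [-0.005, 0.994, 0.111, -0.004]
contact_force: [-1.3, 2.3, -0.6]
grip_width: -0.0004
```

```bash
python3 look.py s19; python3 -c "
from h import *
s=info()"
```

```text
t 13.85 jig [-26.2 -10.1] z 70.9 yaw 171.7 tilt [-0.008  0.009] Fjig [-0.5 -3.2 -1.4] q [-0.65  0.88  1.22  1.94 -0.97  1.09 -0.35] w -0.0001
```

View pics/s19.png

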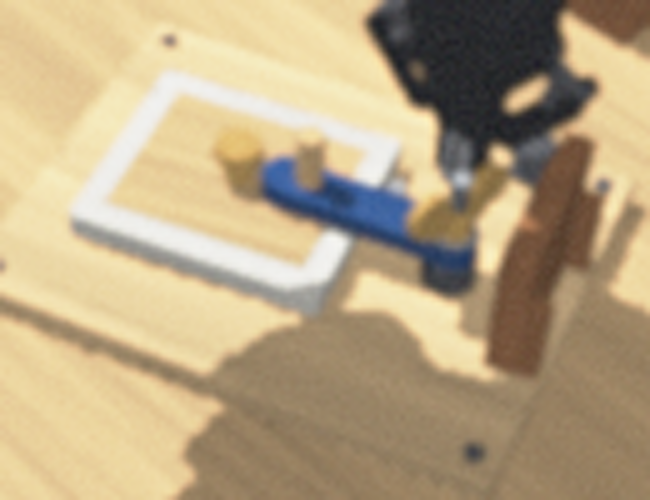

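>>> {"name": "send_rows", "arguments": {
  "targets": [
    [255,0,-0.003,0,0],
    [255,0,-0.004,-0.03,0],
    [255,0,-0.004,-0.06,0],
    [255,0,-0.004,-0.064,-0.15],
    [255,0,-0.004,-0.064,-0.3]
  ]
}}

```text
clock: 14.35
tcp_pos: [0.5518, -0.1171, 0.1364]
tool_rot: [-0.005, 0.965, 0.262, -0.002]
contact_force: [0.3, -0.0, -0.8]
grip_width: 0.0001
```

>>> {"name": "send_rows", "arguments": {
  "targets": [
    [255,-0.012,0.004,0,-0.15],
    [255,-0.024,0.008,0,-0.3],
    [255,-0.036,0.012,0,-0.45],
    [255,-0.048,0.015,0,-0.6],
    [255,-0.06,0.019,0,-0.75]
  ]
}}

```text
clock: 14.85
tcp_pos: [0.5096, -0.1641, 0.1367]
tool_rot: [-0.004, 0.802, 0.597, 0.001]
contact_force: [0.8, 0.0, 0.7]
grip_width: -0.0002
```

>>> {"name": "send_rows", "arguments": {
  "targets": [
    [255,0,0,0,-0.15],
    [255,0,0,0,-0.3],
    [255,0,0,0,-0.45],
    [255,0,0,0,-0.6],
    [255,0,0,0,-0.75]
  ]
}}

```text
clock: 15.35
tcp_pos: [0.51, -0.1641, 0.1373]
tool_rot: [-0.003, 0.528, 0.85, 0.002]
contact_force: [-0.9, -0.3, 0.5]
grip_width: -0.0003
```

>>> {"name": "send_rows", "arguments": {
  "targets": [
    [255,0,0,0,-0.15],
    [255,0,0,0,-0.3],
    [255,0,0,0,-0.45],
    [255,0,0,0,-0.6],
    [255,0,0,0,-0.75]
  ]
}}

```text
clock: 15.85
tcp_pos: [0.5104, -0.1642, 0.1379]
tool_rot: [-0.001, 0.18, 0.984, 0.003]
contact_force: [0.6, -0.5, -0.7]
grip_width: 0.0001
```

```bash
python3 look.py s20; python3 -c "
from h import *
s=info()
print(frow(s,-27,off=25,z=115));print(frow(s,-27,off=25,z=71))"
```

```text
t 15.90 jig [27.8 16.5] z 138.1 yaw -41.2 tilt [-0.001  0.006] Fjig [0.1 1.  0.1] q [-0.3   0.43  0.69  1.95 -0.36  0.89  1.79] w -0.0001
[255, 0.0087, -0.0004, 0.0231, -0.247]
[255, 0.0086, -0.0007, 0.0671, -0.247]
```

View pics/s20.png

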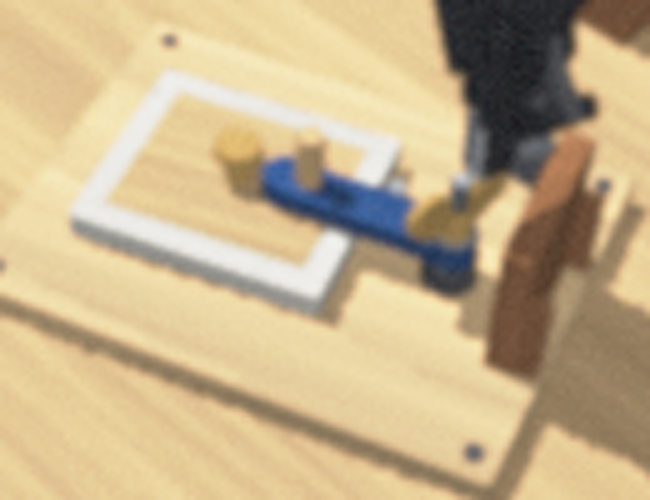

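>>> {"name": "send_rows", "arguments": {
  "targets": [
    [255,0.0085,0,0.02,-0.15],
    [255,0.0085,0,0.03,-0.25],
    [255,0.0085,0,0.045,-0.25],
    [255,0.0085,-0.0005,0.06,-0.25],
    [255,0.0085,-0.0005,0.065,-0.25]
  ]
}}

```text
clock: 16.4
tcp_pos: [0.5017, -0.1614, 0.0723]
tool_rot: [-0.001, 0.052, 0.999, 0.003]
contact_force: [0.1, -1.0, 0.9]
grip_width: 0.0004
```

```bash
python3 -c "
from h import *
s=info()
print(frow(s,-27,off=18,z=71))
for p in (-27,-33,-39,-46,-53): print(p,frow(s,p,z=71))"
```

```text
t 16.40 jig [34.9 10.6] z 72.3 yaw -26.9 tilt [-0.001  0.006] Fjig [0.2 1.  0.9] q [-0.21  0.5   0.56  2.01 -0.4   0.74  2.07] w 0.0004
[255, -0.0004, 0.0068, 0.0014, 0.002]
-27 [255, -0.0004, 0.0113, 0.0014, 0.002]
-33 [255, 0.0009, 0.014, 0.0014, 0.107]
-39 [255, 0.0019, 0.0168, 0.0014, 0.212]
-46 [255, 0.0026, 0.0202, 0.0014, 0.334]
-53 [255, 0.003, 0.0237, 0.0015, 0.456]
```

Now slower, watching for the stop.

>>> {"name": "send_rows", "arguments": {
  "targets": [
    [255,0,0.007,0.001,0],
    [255,0,0.0115,0.001,0.0],
    [255,0.001,0.014,0.001,0.1],
    [255,0.002,0.017,0.001,0.21]
  ]
}}

```text
clock: 16.8
tcp_pos: [0.5013, -0.146, 0.0722]
tool_rot: [-0.001, 0.158, 0.987, 0.002]
contact_force: [-4.2, -11.2, -1.2]
grip_width: -0.0002
```

```bash
python3 -c "
from h import *
s=info()
for p in (-43,-47,-51,-55,-59): print(p,frow(s,p,z=71))"
```

```text
t 16.80 jig [29.8 -3.9] z 72.2 yaw -39.2 tilt [-0.     0.003] Fjig [ 7.9  8.9 -1.2] q [-0.28  0.5   0.62  2.03 -0.43  0.74  1.86] w -0.0002
-43 [255, 0.0011, 0.0034, 0.0012, 0.067]
-47 [255, 0.0019, 0.0052, 0.0013, 0.137]
-51 [255, 0.0025, 0.0071, 0.0013, 0.207]
-55 [255, 0.003, 0.009, 0.0013, 0.276]
-59 [255, 0.0033, 0.011, 0.0013, 0.346]
```

>>> {"name": "send_rows", "arguments": {
  "targets": [
    [255,0.0,0.001,0,0],
    [255,0.0,0.002,0,0.0],
    [255,0.0,0.002,0,0.0]
  ]
}}

```text
clock: 17.1
tcp_pos: [0.5012, -0.1464, 0.0727]
tool_rot: [-0.0, 0.159, 0.987, -0.0]
contact_force: [-2.9, -9.2, -3.9]
grip_width: -0.0
```

```bash
python3 -c "
from h import *
s=info()"; python3 look.py s21
```

```text
t 17.10 jig [30.  -3.5] z 72.7 yaw -39.2 tilt [-0.001 -0.   ] Fjig [ 6.   7.6 -3.9] q [-0.29  0.5   0.63  2.03 -0.43  0.74  1.86] w -0.0
```

View pics/s21.png

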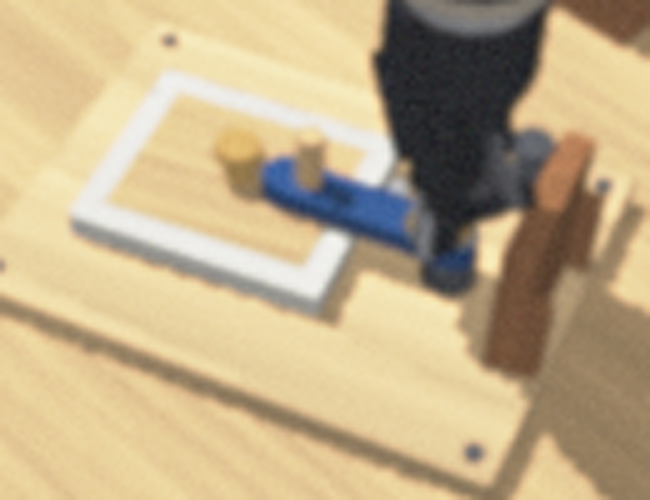

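>>> {"name": "send_rows", "arguments": {
  "targets": [
    [255,0.003,-0.006,0,0],
    [255,0.006,-0.012,0,0],
    [255,0.006,-0.012,-0.03,0.0],
    [255,0.006,-0.012,-0.07,0],
    [255,0.01,-0.012,-0.1,0]
  ]
}}

```text
clock: 17.65
tcp_pos: [0.4884, -0.1549, 0.1749]
tool_rot: [0.0, 0.159, 0.987, 0.0]
contact_force: [1.4, -0.1, 0.5]
grip_width: -0.0002
```

```bash
python3 -c "
from h import *
s=info()
print(row(s,120,-60,220,-40),row(s,60,-280,220,-60))"; 
```

```text
t 17.65 jig [45.  -0.2] z 174.9 yaw -39.3 tilt [ 0.001 -0.   ] Fjig [-1.3  0.6  0.5] q [-0.38  0.33  0.74  1.97 -0.28  0.94  1.75] w -0.0002
[255, 0.0959, -0.0011, -0.0452, 0.013] [255, 0.1886, 0.2072, -0.0452, 0.362]
```

Move well away for a clear view in both cameras.

>>> {"name": "send_rows", "arguments": {
  "targets": [
    [255,0.035,0.038,-0.02,0],
    [255,0.07,0.076,-0.04,0],
    [255,0.105,0.115,-0.04,0.0],
    [255,0.14,0.154,-0.04,0],
    [255,0.16,0.19,-0.04,0]
  ]
}}

```text
clock: 18.15
tcp_pos: [0.3961, 0.0711, 0.2156]
tool_rot: [0.001, 0.159, 0.987, 0.001]
contact_force: [0.7, 0.6, -0.2]
grip_width: 0.0001
```

```bash
cat > look2.py <<'E'
from h import *
from workcell import manip
import cv2,sys
n=sys.argv[1]
info()
im=manip.get_image('side')['frame'][:,:,::-1]
cv2.imwrite(f'pics/s{n}.png',cv2.resize(im[180:240,320:400],None,fx=9,fy=9,interpolation=2))
im=manip.get_image('top')['frame'][:,:,::-1]
cv2.imwrite(f'pics/t{n}.png',cv2.resize(im[125:225,255:385],None,fx=6,fy=6,interpolation=2)[:599])
E
python3 look2.py 22
```

```text
t 18.15 jig [  50.4 -244.3] z 215.6 yaw -39.3 tilt [0.002 0.002] Fjig [-0.9 -0.3 -0.2] q [-0.91  0.01  0.63  2.15 -0.01  0.98  0.98] w 0.0001
```

View pics/s22.png

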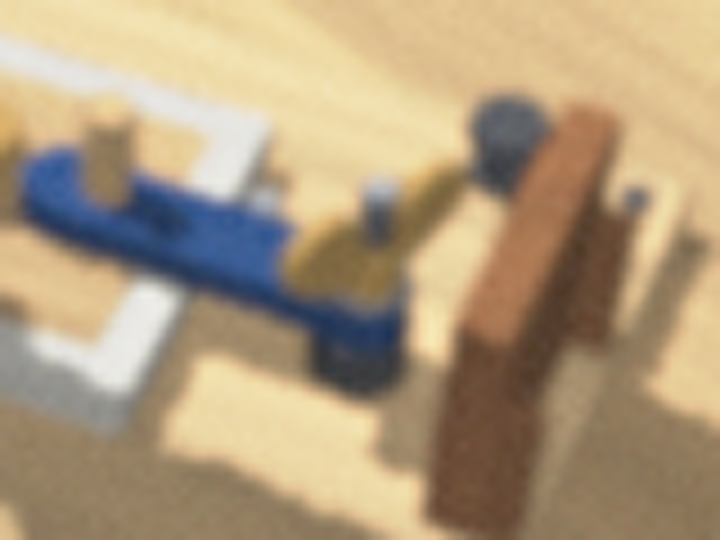

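View pics/t22.png

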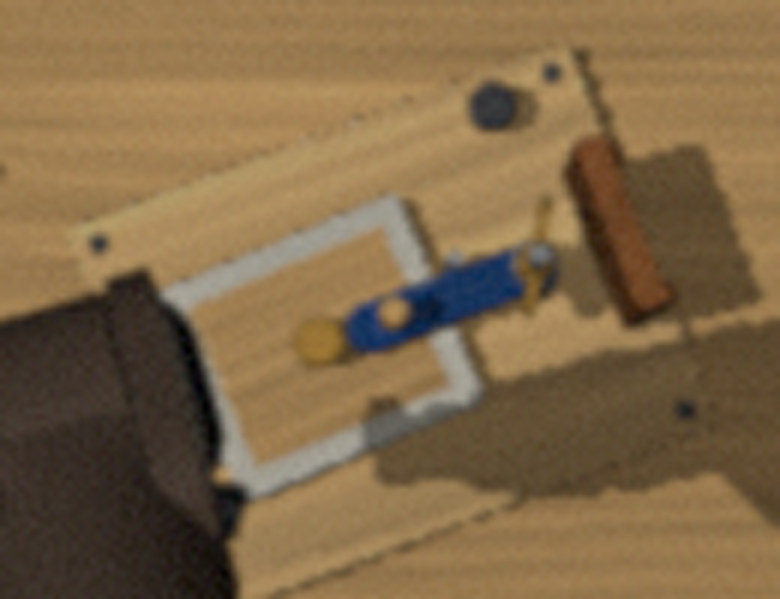

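```bash
python3 - <<'E'
from h import *
S9=lambda p:np.array(p)/9+[320,180]
T6=lambda p:np.array(p)/6+[255,125]
def f(v,n=1):
    dx,dy,h,ph=v; u=np.array([np.cos(ph),np.sin(ph)]); r=[]
    for sgn,ps in((1,S9((327,262))),(-1,S9((432,210)))):
        r+=list(proj('side',J2W(JIG,(dx+sgn*.02*u[0],dy+sgn*.02*u[1],h)))-ps)
    for sgn,pt in((1,T6((528,300))),(-1,T6((545,208)))):
        r+=list(proj('top',J2W(JIG,(dx+sgn*.030*u[0],dy+sgn*.03*u[1],h)))-pt)
    return r
r=least_squares(f,[0,0,.08,-.5]);print(r.x*[1e3,1e3,1e3,57.3],np.round(r.fun,2))
# fixed axis
r=least_squares(lambda v:f([.0013,-.0004,v[0],v[1]]),[.08,-.5]);print(r.x*[1e3,57.3],np.round(r.fun,2))
w=W2J(JIG,ray('top',T6((395,312)),.09))*1e3;print('post',w)
for h in (77.5,80,84):
  for a in (-27,-40):
    q=np.radians(a);print(h,a,[np.round((proj('side',J2W(JIG,(.001+g*.034*np.cos(q),g*.034*np.sin(q),h/1e3)))-[320,180])*9) for g in(1,-1)],np.round((proj('side',J2W(JIG,(.001,0,(h+14)/1e3)))-[320,180])*9))
E
```

```text
[ -3.54361045   0.2283674   73.69716822 -31.18866302] [ 0.01  0.07  0.38 -0.04 -0.33  1.26 -0.06 -0.96]
[ 78.95366521 -31.13599766] [-0.71 -0.17 -0.26 -0.33  0.15  2.47  0.41  0.18]
post [  0.36907053 -85.22795538]
77.5 -27 [array([288., 288.]), array([463., 187.])] [382. 203.]
77.5 -40 [array([273., 271.]), array([478., 203.])] [382. 203.]
80 -27 [array([289., 282.]), array([464., 181.])] [383. 197.]
80 -40 [array([274., 265.]), array([479., 197.])] [383. 197.]
84 -27 [array([290., 273.]), array([465., 172.])] [384. 187.]
84 -40 [array([275., 255.]), array([481., 188.])] [384. 187.]
```

```bash
sed -i 's/^AX=.*/AX=np.array([-2.0,0.0])/' h.py; python3 -c "
from h import *
s=info()
print(frow(s,149,r=27,off=24,z=135,yaw=-31))"; 
```

```text
t 18.25 jig [  49.1 -248.5] z 215.3 yaw -38.7 tilt [0.001 0.003] Fjig [ 0.7  1.1 -0.3] q [-0.91  0.02  0.63  2.15 -0.02  0.98  0.98] w 0.0001
[255, -0.2189, -0.1348, 0.0799, -0.135]
```

>>> {"name": "send_rows", "arguments": {
  "targets": [
    [255,-0.042,-0.026,0,-0.03],
    [255,-0.084,-0.052,0,-0.06],
    [255,-0.126,-0.078,0.01,-0.1],
    [255,-0.168,-0.104,0.03,-0.13],
    [255,-0.21,-0.13,0.06,-0.13]
  ]
}}

```text
clock: 18.75
tcp_pos: [0.552, -0.1065, 0.1611]
tool_rot: [0.002, 0.089, 0.996, 0.002]
contact_force: [0.6, 1.0, 1.0]
grip_width: 0.0001
```

```bash
python3 look.py s23; python3 -c "
from h import *
s=info()
print(frow(s,149,r=27,off=24,z=115,yaw=-31),frow(s,149,r=27,off=24,z=73,yaw=-31))"; 
```

```text
t 18.80 jig [-29.8 -16.6] z 155.6 yaw -31.5 tilt [-0.001 -0.003] Fjig [-1.9  4.1 -0.7] q [-0.42  0.46  0.72  1.87 -0.36  0.95  1.84] w 0.0002
[255, -0.0118, -0.0043, 0.0406, -0.009] [255, -0.0118, -0.0042, 0.0826, -0.009]
```

View pics/s23.png

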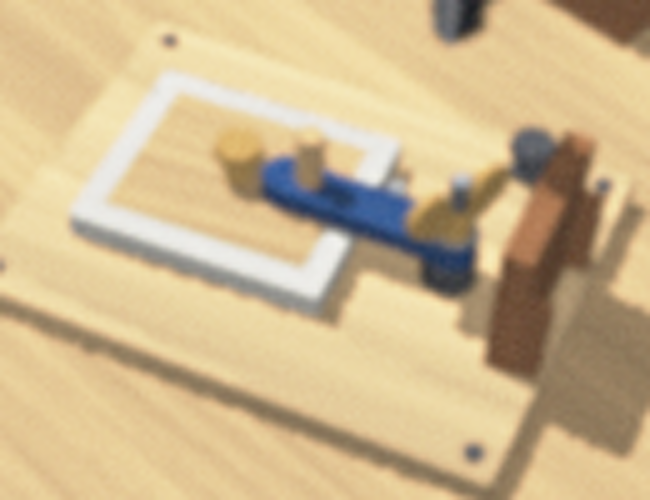

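>>> {"name": "send_rows", "arguments": {
  "targets": [
    [255,-0.012,-0.004,0.02,-0.01],
    [255,-0.012,-0.004,0.04,-0.01],
    [255,-0.012,-0.004,0.065,-0.01],
    [255,-0.012,-0.004,0.081,-0.01],
    [255,-0.012,-0.004,0.081,-0.01]
  ]
}}

```text
clock: 19.3
tcp_pos: [0.5619, -0.1188, 0.0728]
tool_rot: [-0.002, 0.087, 0.996, -0.001]
contact_force: [-0.2, -0.3, -0.1]
grip_width: 0.0001
```

```bash
python3 -c "
from h import *
s=info()
for o in (20,16,14,12,10): print(o,frow(s,149,r=27,off=o,z=73,yaw=-31))"; 
```

```text
t 19.30 jig [-36.5  -7.7] z 72.8 yaw -30.9 tilt [-0.005 -0.003] Fjig [ 0.3  0.2 -0.1] q [-0.34  0.58  0.63  1.9  -0.46  0.81  1.94] w 0.0001
20 [255, -0.0014, -0.0043, -0.0002, 0.001]
16 [255, -0.0014, -0.0083, -0.0002, 0.001]
14 [255, -0.0014, -0.0103, -0.0002, 0.001]
12 [255, -0.0013, -0.0123, -0.0001, 0.001]
10 [255, -0.0013, -0.0143, -0.0001, 0.001]
```

>>> {"name": "send_rows", "arguments": {
  "targets": [
    [255,-0.001,-0.004,0,0],
    [255,-0.001,-0.006,0,0],
    [255,-0.001,-0.008,0,0]
  ]
}}

```text
clock: 19.6
tcp_pos: [0.5623, -0.1243, 0.0737]
tool_rot: [-0.002, 0.086, 0.996, 0.0]
contact_force: [1.6, 10.1, -1.1]
grip_width: -0.0005
```

```bash
python3 -c "
from h import *
s=info()"; 
```

```text
t 19.60 jig [-34.9  -2.4] z 73.7 yaw -30.8 tilt [-0.003  0.001] Fjig [-5.1 -8.9 -1.1] q [-0.32  0.58  0.63  1.89 -0.46  0.82  1.95] w -0.0005
```

>>> {"name": "send_rows", "arguments": {
  "targets": [
    [255,0,-0.001,0,0],
    [255,0,-0.002,0,0],
    [255,0,-0.002,0,0]
  ]
}}

```text
clock: 19.9
tcp_pos: [0.5627, -0.1241, 0.0746]
tool_rot: [-0.001, 0.086, 0.996, 0.002]
contact_force: [0.6, 8.2, -0.4]
grip_width: -0.0001
```

```bash
python3 -c "
from h import *
s=info()"; 
```

```text
t 19.90 jig [-35.4  -2.4] z 74.6 yaw -30.7 tilt [-0.002  0.004] Fjig [-3.4 -7.4 -0.4] q [-0.32  0.58  0.63  1.89 -0.46  0.82  1.95] w -0.0001
```

>>> {"name": "send_rows", "arguments": {
  "targets": [
    [255,0,-0.001,0,0],
    [255,0,-0.002,0,0],
    [255,0,-0.002,0,0]
  ]
}}

```text
clock: 20.2
tcp_pos: [0.5628, -0.1241, 0.0752]
tool_rot: [-0.001, 0.085, 0.996, 0.003]
contact_force: [0.3, 7.6, -1.4]
grip_width: -0.0003
```

```bash
python3 look.py s24; python3 -c "
from h import *
s=info()"; 
```

```text
t 20.25 jig [-35.5  -2.4] z 75.2 yaw -30.7 tilt [-0.002  0.007] Fjig [-2.5 -7.   0.2] q [-0.32  0.58  0.63  1.89 -0.46  0.82  1.96] w -0.0
```

View pics/s24.png

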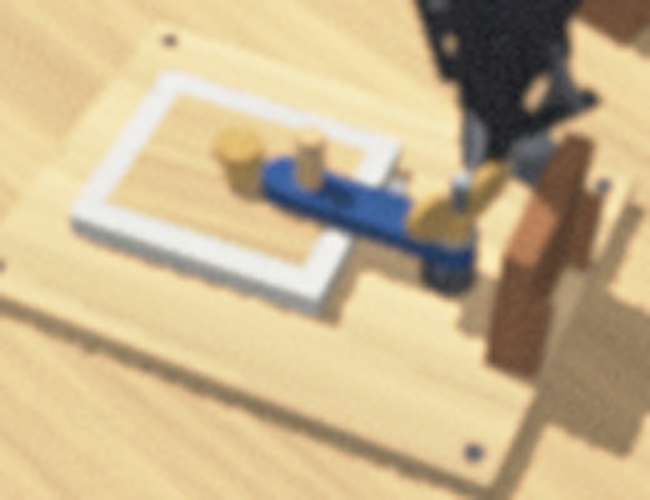

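>>> {"name": "send_rows", "arguments": {
  "targets": [
    [255,0,0.005,0,0],
    [255,0,0.011,0,0],
    [255,0,0.011,-0.03,0],
    [255,0,0.011,-0.07,0],
    [255,0,0.011,-0.11,0]
  ]
}}

```text
clock: 20.75
tcp_pos: [0.5646, -0.1147, 0.1867]
tool_rot: [-0.001, 0.085, 0.996, 0.002]
contact_force: [0.8, 0.8, -0.4]
grip_width: 0.0002
```

>>> {"name": "send_rows", "arguments": {
  "targets": [
    [255,0.04,0.025,-0.02,0],
    [255,0.08,0.05,-0.03,0],
    [255,0.12,0.075,-0.03,0],
    [255,0.16,0.1,-0.03,0],
    [255,0.2,0.125,-0.03,0]
  ]
}}

```text
clock: 21.25
tcp_pos: [0.3878, 0.0429, 0.2181]
tool_rot: [-0.0, 0.086, 0.996, 0.003]
contact_force: [0.9, 2.0, -0.4]
grip_width: 0.0
```

>>> {"name": "send_rows", "arguments": {
  "targets": [
    [255,0,0.04,0,0],
    [255,0,0.08,0,0],
    [255,0,0.12,0,0],
    [255,0,0.12,0,0],
    [255,0,0.12,0,0]
  ]
}}

```text
clock: 21.75
tcp_pos: [0.4085, 0.1611, 0.2188]
tool_rot: [0.0, 0.085, 0.996, 0.002]
contact_force: [-0.9, -0.5, -0.4]
grip_width: -0.0001
```

```bash
python3 look2.py 25
```

```text
t 21.75 jig [   6.7 -323.9] z 218.8 yaw -30.7 tilt [0.    0.005] Fjig [ 1.   0.1 -0.4] q [-1.05  0.1   0.61  2.07 -0.07  0.99  1.  ] w -0.0001
```

View pics/s25.png

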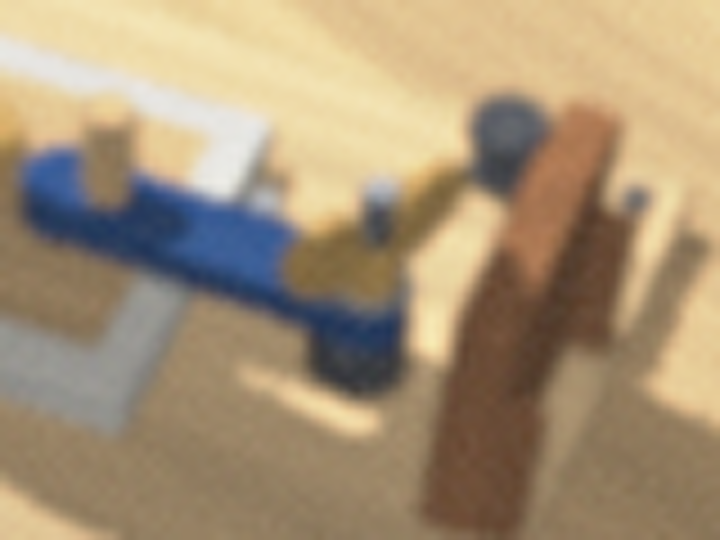

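View pics/t25.png

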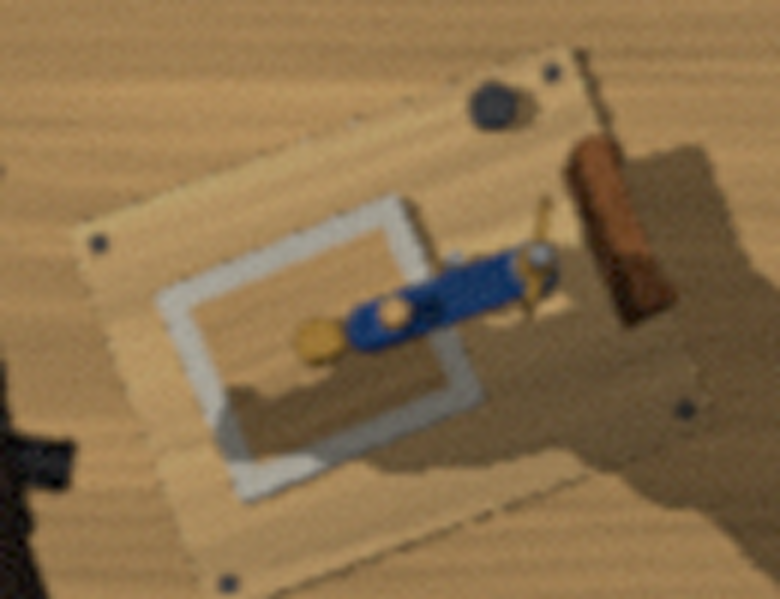

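```bash
python3 -c "
from workcell import manip
print(manip.hand_in())"
```

```text
the job is handed in; nothing more can be done
None
```

I pushed the blue bar round by its post until it met the stop pin, then turned the wing nut clockwise until it stopped turning, and handed the job in at about 21.8 s. The arm finished clear of everything.

- **Bar:** Pushing at the post met about 6 N once the bar reached the pin, against roughly 1 N while it swung. The top view puts it at about 0.3° from home, lying over the edge of the white drawer front.
- **Nut:** Two strokes with the shut fingers turned it about 5.5 rad. A third stroke met about 12 N almost at once, against 1–3 N while turning. A check push on the opposite wing met 8–10 N. Neither push visibly moved the nut, so I took it as fully down.
- **Rest of the scene:** In the last pictures the drawer front and spare knob look unmoved, and no wrist force reading went above about 13 N.
- **Checks that disagreed:** My estimates of the nut's final height were 74 mm and 79 mm against the nominal 77.5 mm, because the image fit of its axis varied by a few mm. My conclusion that it is fully down therefore rests mainly on the force it met from both sides, not on the height.

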